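Clear the tilting glue-up board and hold it at the set angle

ROBOT

A 6-joint arm with a two-finger parallel gripper is mounted at the origin on the work surface. World frame = base frame: x ahead of the robot, y to its left, z up, the work surface at z = 0. Lengths are in m, angles in rad, forces in N, time in s.
With the tool pointing down it reaches from about 0.35 to 0.775 m from the base axis. Payload 7.3 kg.
Tool frame: the origin (TCP) lies between the finger pads; the fingertips stand 14 mm ahead of it and the grasp point (between the pads) lies 5 mm behind it; z points along the fingers, y is the direction in which the jaws open and shut (so a half turn about z gives the same grasp; the last joint's range is limited). The gripper opens to 92 mm and grips with 3 to 60 N. Pads are 19 mm wide; open, the fingers measure 130 mm over their backs; the gripper's body (75 mm by 190 mm) begins 47 mm behind the grasp point.
Start: joints at [1.066, 0.342, 1.524, -0, 1.275, -0.146], TCP at [0.184, 0.492, 0.22] pointing down, gripper open.
Joint ranges: [-2.53, 2.53], [-0.77, 2.02], [0.04, 2.7], [-1, 4.14], [0.28, 2.66], [-3.11, 3.11]. Speed limits (rad/s): [2.57, 2.57, 3.14, 3.14, 3.14, 3.14].

INTERFACE

Orientations are given as [roll, pitch, yaw] about the fixed x, y, z axes, in that order (R = Rz(yaw) Ry(pitch) Rx(roll)).
In Python, from cell import robot gives the robot as it stands.
- The arm moves only by the shell command python3 -m creep 'ROWS' [FORCE]. ROWS is JSON, a list that holds one entry, the list of rows, each a list of 7 numbers: the shift along the tool's x, y, z in cm, then the turn, a rotation vector about the tool's x, y, z in degrees, then the gripper command: -1 is shut, 1 is fully open, values between are in proportion. In form: [[[tx, ty, tz, wx, wy, wz, gripper], ...]]. A call has 1 to 8 rows; each row is the pose to reach, as a shift and turn from the pose measured when the call began, along the tool's axes at that moment; what a row does not reach only later rows make up. A row lasts 1/10 s, in which the tool goes at most 50 mm and 8.59 degrees, less where a joint would pass 70% of its speed; a pose out of reach is approached as far as the arm can. A call with a gripper value outside its range is refused whole. The fingers move at their own pace and stop on an object; FORCE is the grip in N (left out, the last holds). Time passes only in rows, so rows that repeat a pose let the fingers close. It gives the time, the measured TCP pose, the force and the opening at its end, in the units of the state.
- robot.observe(): the state, without advancing time (a new reading comes with each control period).
- robot.read_camera(name): name is "scene" or "top" or "wrist"; returns the picture (480x640x3 uint8, red, green, blue); there is no depth.
- robot.camera_params(name): a dict with "camera_matrix" (3x3 intrinsics, pixels), "R" (3x3) and "t" (3): a world point X has camera coordinates R X + t. Camera axes: x right, y down, z forward; pixel columns grow to the right and rows downward; lengths in m; the calibration is good to about 2 mm. A picture is of the moment at which its call begins: read the wrist's pose just before it. camera_params takes no time and is no camera call; for the wrist camera it gives the pose at the moment of the call.
- robot.hand_in(): hands the job in, once; it reports no verdict.
Trained networks look in the newest picture that a camera, given by its name, has taken for a name from the list of things; names that differ only in an ending like _2 or _b are one class to them, and where a whole thing is asked for, a point or a joint stands for the part that bears it (a point fixed in the world has none). Each returns a list of dicts, best first, with "score" (0 to 1); they miss things now and then, are a little off and sometimes report something else, mostly with a low value. They report only what shows in the picture. A call takes as long as a camera call. They do not tell look-alikes from the thing itself.
- robot.look_for(camera, label): "centre" ([x, y, z] in m, in the coordinates of the camera as it stood for that picture, good to about 4 mm: the middle of the surface that is visible of it).
- robot.masks_of(camera, label): "mask" (480x640 bool, what is visible of it).
The state is a dict: "time": time; "qpos": joint angles; "qvel": joint speeds; "joint_efforts": joint torques, N m; "tool_pos": TCP position; "tool_rot": TCP orientation; "contact_force": force on the tool from outside, world axes, zero at the start; "torque": the same for the moment, N m; "opening": finger opening in m.
Only numpy, scipy, OpenCV 4.12 (cv2) and the standard library are available. Lean on these libraries where they do the work, as an engineer would, in place of code of your own. Each camera call takes 0.05 s, during which the arm holds its last target.

TASK

Hang the little wooden caddy that stands on the tilting board by its dowel handle on the steel hook, near the middle of the handle, keeping it upright, and let go of it. Then take the board's yellow bar, swing the board up until it lies in line with the red setting arm beside it, and finish while still holding it there by the bar: it falls if you let go. Do not shift the red arm or the other things on the bench.

Things in the scene. Friction and masses are not known exactly. Their poses are not given: they have to be found in the camera images.
- caddy: Loose open wooden caddy, 90 (x) x 176 (y) x 155 (z) mm, about 0.32 kg, standing on the white tilting board. Origin: centre of its underside, z up. Trough 50 mm high. Uprights at both ends (y = +-82, 12 mm thick, 34 wide) carry a round dark dowel handle, 13 mm thick, along y, axis 140 mm up, 152 mm free. The 83 mm high opening between rim and dowel is for the hook.
- caddy_handle (a point): Middle of the caddy's dowel handle, on its axis; axes as the caddy's (y along the dowel). Gripping the dowel some 40 mm to one side of this point leaves the middle free for the hook.
- hook_stand: Fixed stand, one hook that points along its -x. Origin: foot of the post, z up. Grey post 22 mm thick, ball top at 243 mm; base plate 130 x 130 x 14 mm. Hook: 10 mm round steel bar leaving the post at 217 mm, dipping to its seat 85 mm out (underside at 193 mm), turned up to a tip 120 mm out, tip top at 229 mm.
- hook_seat (a point): Lowest point of the hook bar's upper face, 203 mm above the table, 85 mm in front of the post. A handle hanging here has its axis 6.5 mm higher, square to the hook. To get there the handle crosses above the tip along the stand's +x with the trough below the bar, then is lowered.
- jig: Fixed base of the tilting jig, plate 200 (x) x 360 (y) x 12 mm. Origin: centre of its underside, z up. The hinge axis runs along its y at x = +70, z = 52.5 mm; the board's bar lies towards -x. A thin aluminium arc with ticks stands beside the board at y = +167, up to 185 mm high.
- board (a joint): Angle of the tilting board, rad: 0 lying level, grows as the bar end goes up, stop at 1.25. White-faced board 170 x 260 x 15 mm, about 0.55 kg with its bar, free hinge, falls back if released.
- board_bar (a point): Middle of the board's yellow round bar, on its axis: 16 mm thick, along y, 154 mm free between two steel straps, 230 mm from the hinge axis, 60 mm from the board's edge, 52 mm above the table when level. Axes turn with the board: x towards the hinge, y along the bar, z out of the board's top. The bar may turn between the fingers.
- board_hinge (a point): Middle of the board's hinge axis; axes as board_bar.
- set_arm (a joint): Angle of the red setting arm, rad, same zero, axis and direction as the board's: the angle the board must reach (between 0.35 and 0.75). Stiff; must not be moved.
- set_arm_tip (a point): End of the red setting arm (bar 150 x 16 x 12 mm beside the board at jig y = +152), on its centre line, 150 mm from the hinge axis; x axis towards the hinge along the arm.
- glue_bottle: White glue bottle, 60 mm wide, 150 mm high, standing; origin under its centre. Leave alone.
- brush: Flat paint brush lying on the table; leave alone.
- offcut: Wood offcut 150 x 50 x 30 mm; leave alone.
- paper_box: Cardboard box 120 x 75 x 50 mm; leave alone.
- paint_cup: Blue plastic cup, 76 mm wide, 90 mm high; leave alone.
- mallet: Hammer lying on the table; leave alone.
Not all that is in view belongs to the job. Of the things shaped like the caddy, the wooden one is meant.

How it is judged:
On the way, in this order (a step that is already met when the one before it is completed fails the run):
1. the caddy hangs from the hook by its handle, let go (contact force between caddy and hook_stand above 1 N and contact force between the fingers and caddy below 0.2 N and distance between caddy_handle and hook_seat below 0.04 m and angle between caddy_handle's own z axis and vertical below 0.35 rad and linear speed of caddy below 0.08 m/s), for 0.3 s.
2. the board is held by its bar in line with the red arm (angle between the x axis of board_bar and the x axis of set_arm_tip, either way round below 0.07 rad and contact force between the fingers and board above 1 N and velocity of joint board between -0.1 and 0.1 rad/s), for 0.2 s.
At the end, for the whole second after the job is handed in: The fingers hold the board (over 1 N, board still, touched by no loose thing) within 0.07 rad (4 degrees) of the red setting arm; the caddy hangs still from the hook, untouched by the fingers, middle of its handle within 40 mm of the hook's seat, tilted less than 0.35 rad (all of step 1 and all of step 2 and contact force between board and glue_bottle below 0.2 N and contact force between board and brush below 0.2 N and contact force between board and offcut below 0.2 N and contact force between board and paper_box below 0.2 N and contact force between board and paint_cup below 0.2 N and contact force between board and mallet below 0.2 N and contact force between board and caddy below 0.2 N); the arm keeps its last pose, push and grip.
It fails at once if another thing on the bench is shifted by more than 4 cm (distance of any of glue_bottle, brush, offcut, paper_box, paint_cup, mallet from where it was at the start of the episode above 0.04 m).
It fails at once if the red setting arm is shifted (tip moved over 10 mm) (distance of set_arm_tip from where it was at the start of the episode above 0.01 m).
It fails at once if the board is raised with the caddy still on it (value of joint board above 0.15 rad and contact force between caddy and board above 0.2 N).
It fails at once if the caddy is tipped over (more than 60 degrees) (angle between caddy_handle's own z axis and vertical above 1.05 rad).
It also fails if it takes over 58 s, if anything falls off the work surface, if the arm or the gripper's body presses on something with over 40 N, if the wrist force passes 120 N, or if a joint passes its speed limit or range.

## Working session

There is one attempt and no reset: what is moved stays moved. The work goes in short steps, Python scripts to look and compute and a shell command to move; the robot and the scene stay as the last step left them, time stands still between calls to the robot, and variables do not carry over. Pictures are saved under pics/ and viewed, and the job is handed in when it is done.

```bash
ls -la; mkdir -p pics
python3 - <<'E'
from cell import robot
import cv2
s=robot.observe()
print(s)
for n in ("scene","top","wrist"):
    im=robot.read_camera(n); cv2.imwrite(f"pics/{n}0.png",im[:,:,::-1])
    p=robot.camera_params(n); print(n,p)
print(robot.observe()["time"])
E
```

```text
total 12
drwxr-xr-x  3 agent agent 4096 Dec  7 03:24 .
drwxr-xr-x 23 root  root  4096 Dec  7 03:24 ..
drwxr-xr-x  2 agent agent 4096 Dec  7 03:24 pics
{'time': 0.0, 'qpos': array([ 1.06595294e+00,  3.42747826e-01,  1.52496581e+00,  4.12160668e-07,
        1.27541761e+00, -1.45972695e-01]), 'qvel': array([ 0.00071218,  0.00048089,  0.00129064,  0.00012775, -0.00010454,
       -0.00015025]), 'joint_efforts': array([ 2.35658053e-04, -4.31244636e+01, -2.44223374e+01,  7.19522615e-02,
        5.58570900e-02, -1.06015680e-04]), 'tool_pos': array([0.18415951, 0.49121427, 0.21974982]), 'tool_rot': array([-3.14007048e+00, -2.24185989e-04,  2.78272167e+00]), 'contact_force': array([-0.52458454,  0.97512622,  0.09406689]), 'torque': array([ 0.06062615,  0.01610799, -0.0026105 ]), 'opening': 0.09181796772345473}
scene {'camera_matrix': array([[584.55098841,   0.        , 325.97937828],
       [  0.        , 584.55098841, 235.4469617 ],
       [  0.        ,   0.        ,   1.        ]]), 'R': array([[-0.6850617 ,  0.72836336, -0.01331497],
       [ 0.43257515,  0.39201598, -0.81191269],
       [
[... 196 characters left out ...]
987635, 236.20048581],
       [  0.        ,   0.        ,   1.        ]]), 'R': array([[-0.02783603, -0.99960983,  0.00231105],
       [-0.99421376,  0.02744566, -0.10385439],
       [ 0.10375044, -0.00518857, -0.99458983]]), 't': array([0.02434091, 0.56045444, 1.24790629])}
wrist {'camera_matrix': array([[333.68044564,   0.        , 316.26793333],
       [  0.        , 333.68044564, 241.11788339],
       [  0.        ,   0.        ,   1.        ]]), 'R': array([[ 3.51099714e-01,  9.36338043e-01, -2.42991348e-04],
       [ 9.05952665e-01, -3.39640478e-01,  2.52772851e-01],
       [ 2.36598307e-01, -8.89686143e-02, -9.67525621e-01]]), 't': array([-0.52550378, -0.03267434,  0.38923464])}
0.15
```

View pics/scene0.png

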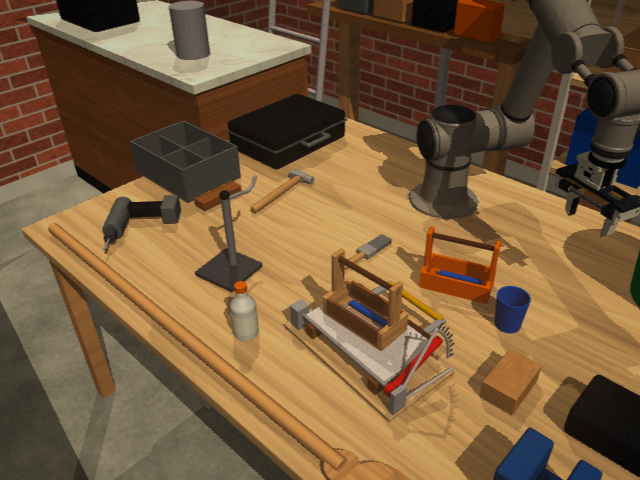

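View pics/top0.png

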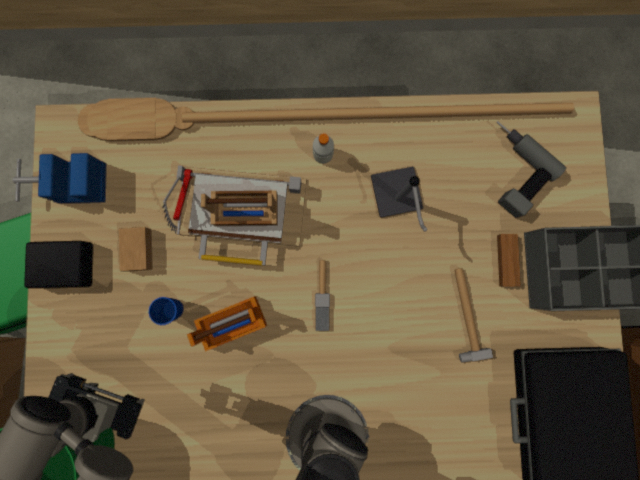

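View pics/wrist0.png

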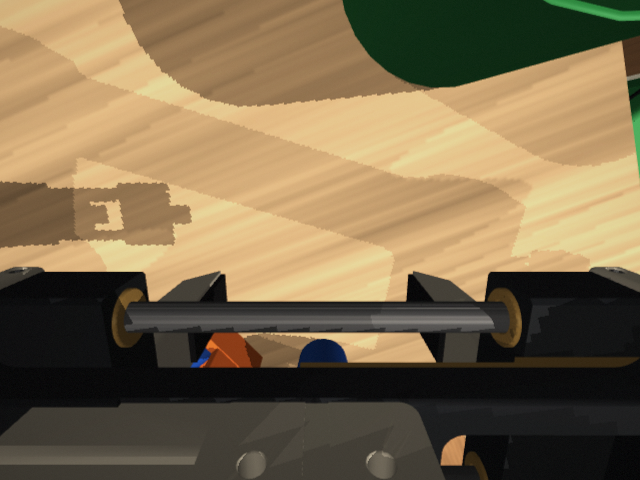

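The candidates are the wooden caddy on the white board (scene 365,300; top 240,208) and the orange look-alike (scene 460,265; top 228,323). By the description it's the wooden one. The board's bar faces the robot, the red arm is at top (183,195), and the hook points down and slightly right in the top view.

```bash
cat > h.py <<'E'
import numpy as np,cv2
from cell import robot
np.set_printoptions(precision=4,suppress=True)
def P(n): 
    p=robot.camera_params(n); return p["camera_matrix"],np.array(p["R"]),np.array(p["t"])
def ray(n,uv):
    K,R,t=P(n); d=R.T@np.linalg.inv(K)@np.array([uv[0],uv[1],1.]); return -R.T@t,d
def atz(n,uv,z):
    c,d=ray(n,uv); return c+d*(z-c[2])/d[2]
def tri(uvs):
    A=np.zeros((3,3));b=np.zeros(3)
    for n,uv in uvs.items():
        c,d=ray(n,uv); d=d/np.linalg.norm(d); M=np.eye(3)-np.outer(d,d); A+=M;b+=M@c
    X=np.linalg.solve(A,b); return X
def proj(n,X):
    K,R,t=P(n); c=K@(R@np.asarray(X)+t); return c[:2]/c[2]
def toworld(n,c):
    K,R,t=P(n); return R.T@(np.asarray(c)-t)
def crop(n,box,f,out,im=None):
    im=robot.read_camera(n) if im is None else im
    x0,y0,x1,y1=box; c=cv2.resize(im[y0:y1,x0:x1],None,fx=f,fy=f,interpolation=cv2.INTER_CUBIC)
    cv2.imwrite(out,c[:,:,::-1])
E
python3 - <<'E'
from h import *
for n in("scene","top"):
    im=cv2.imread(f"pics/{n}0.png")[:,:,::-1]
    for l in ["caddy","caddy_handle","hook_stand","hook_seat","jig","board","board_bar","board_hinge","set_arm","set_arm_tip","glue_bottle","paint_cup","mallet","brush","offcut","paper_box"]:
        try: r=robot.look_for(n,l)
        except Exception as e: print(n,l,"ERR",e); continue
        for k in r[:3]: print(n,l,round(k["score"],2),toworld(n,k["centre"]))
im=robot.read_camera("top")
crop("top",(150,150,310,280),5,"pics/topcad.png",im)
crop("top",(350,140,500,280),5,"pics/tophook.png",im)
im=robot.read_camera("scene")
crop("scene",(270,230,470,420),3.5,"pics/sccad.png",im)
crop("scene",(180,160,280,300),4,"pics/schook.png",im)
E
```

```text
scene caddy 0.78 [0.3356 0.2625 0.0341]
scene caddy 0.7 [0.6446 0.2129 0.1023]
scene caddy 0.44 [0.559  0.5352 0.0531]
scene caddy_handle 0.91 [0.6392 0.2158 0.1038]
scene caddy_handle 0.72 [0.3344 0.2645 0.0387]
scene hook_stand 0.87 [ 0.6802 -0.2153  0.0177]
scene hook_seat 0.56 [ 0.6759 -0.2214  0.0177]
scene jig 0.95 [0.7143 0.3129 0.0575]
scene board 0.83 [0.6883 0.3026 0.0642]
scene board_bar 0.65 [0.6906 0.3001 0.0575]
scene board_hinge 0.24 [0.6388 0.2135 0.1035]
scene set_arm 0.83 [0.6982 0.3886 0.0806]
scene set_arm 0.31 [0.6891 0.3021 0.0586]
scene set_arm_tip 0.66 [0.6966 0.381  0.0798]
scene glue_bottle 0.55 [0.823  0.0085 0.0839]
scene paint_cup 0.69 [0.3849 0.4363 0.0634]
scene mallet 0.79 [ 0.3142 -0.4029  0.021 ]
scene mallet 0.59 [0.7135 0.3135 0.0624]
scene brush 0.96 [0.3759 0.0075 0.0212]
scene offcut 0.64 [ 0.5097 -0.5236  0.0347]
scene paper_box 0.8 [0.5582 0.5387 0.0505]
scene paper_box 0.24 [0.3754 0.0095 0.0223]
top caddy 0.67 [0.6312 0.2149 0.0924]
top caddy 0.61 [0.3207 0.2651 0.0265]
top caddy_handle 0.86 [0.3249 0.2659 0.0283]
top caddy_handle 0.72 [0.6286 0.2104 0.096 ]
top hook_stand 0.93 [ 0.6685 -0.2195  0.0136]
top jig 0.76 [0.6396 0.2414 0.0596]
top board 0.87 [0.6002 0.2547 0.0591]
top board_bar 0.85 [0.6012 0.2485 0.0618]
top board_hinge 0.96 [0.6005 0.2454 0.0593]
top board_hinge 0.62 [0.6834 0.3798 0.082 ]
top set_arm 0.91 [0.6833 0.3783 0.0832]
top set_arm_tip 0.85 [0.6832 0.3769 0.0833]
top glue_bottle 0.89 [ 0.7957 -0.0137  0.1027]
top paint_cup 0.85 [0.3683 0.4403 0.0469]
top mallet 0.64 [ 0.2953 -0.408   0.0238]
top brush 0.57 [0.3733 0.0039 0.0151]
top brush 0.47 [ 0.6687 -0.2215  0.017 ]
top brush 0.41 [0.627  0.2159 0.093 ]
top offcut 0.74 [ 0.4787 -0.5226  0.033 ]
top paper_box 0.8 [0.5364 0.5243 0.0522]
top paper_box 0.61 [0.681  0.378  0.0837]
```

View pics/topcad.png

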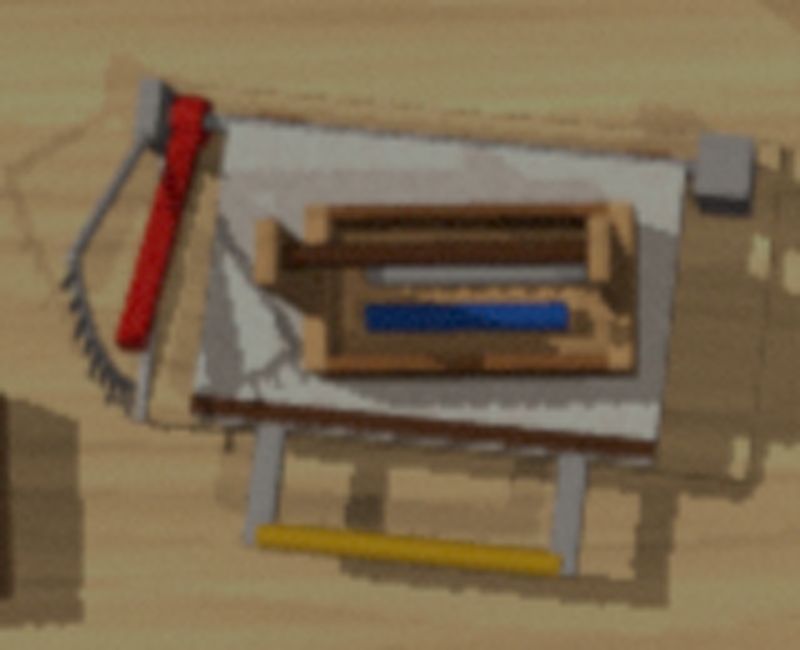

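View pics/tophook.png

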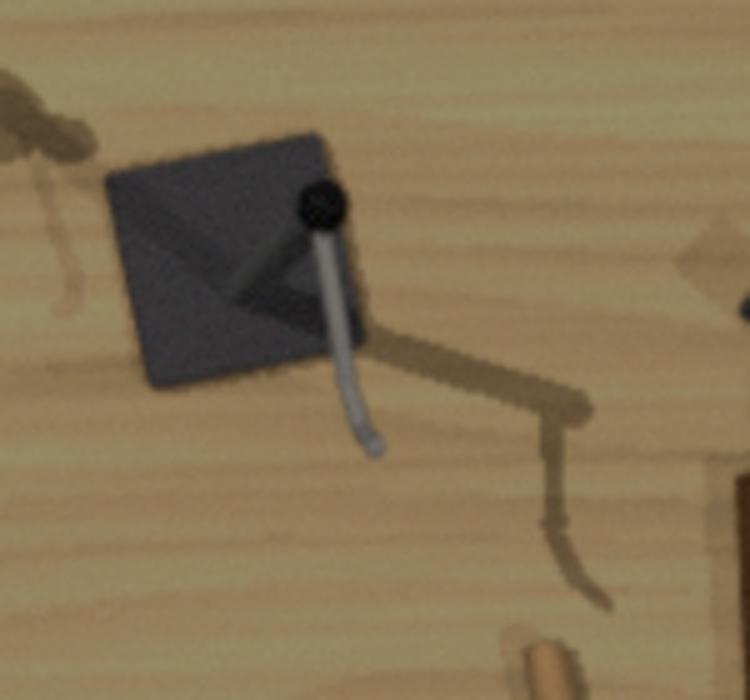

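View pics/sccad.png

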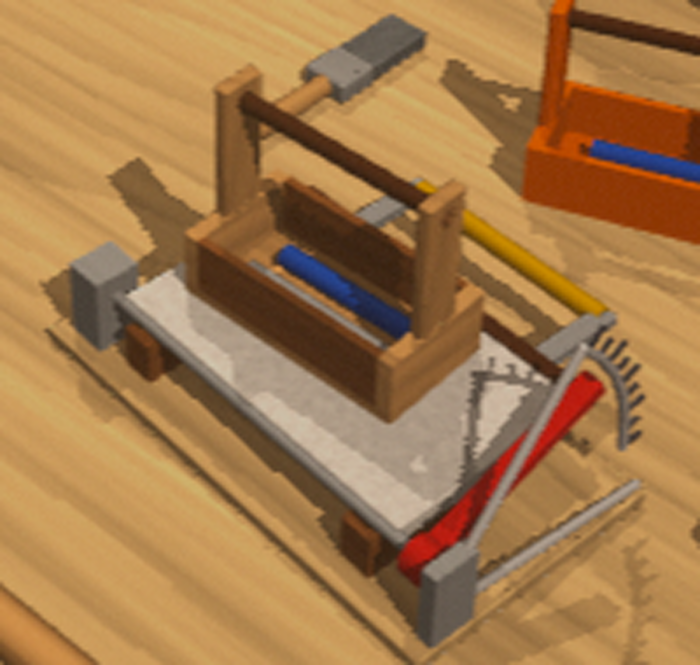

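View pics/schook.png

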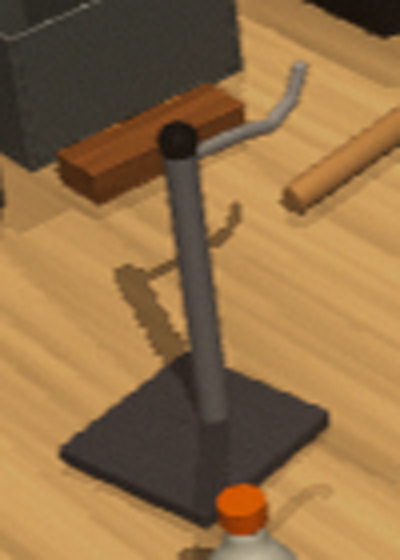

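```bash
cat > m.py <<'E'
from h import *
tc=lambda x,y:((x+.5)/5-.5+150,(y+.5)/5-.5+150)
th=lambda x,y:((x+.5)/5-.5+350,(y+.5)/5-.5+140)
sc=lambda x,y:((x+.5)/3.5-.5+270,(y+.5)/3.5-.5+230)
sh=lambda x,y:((x+.5)/4-.5+180,(y+.5)/4-.5+160)
def T(name,a,b):
    X=tri({"top":a,"scene":b}); print(name,X,"err px",np.linalg.norm(proj("top",X)-a),np.linalg.norm(proj("scene",X)-b)); return X
def L(name,a,b,c,d):
    ca,r1=ray("top",a);_,r2=ray("top",b);cb,s1=ray("scene",c);_,s2=ray("scene",d)
    n1=np.cross(r1,r2);n2=np.cross(s1,s2);u=np.cross(n1,n2);u/=np.linalg.norm(u)
    def hit(r): 
        k=n2@(cb-ca)/(n2@r); return ca+k*r
    A,B=hit(r1),hit(r2); print(name,A,B,"len",np.linalg.norm(A-B),"mid",(A+B)/2,"yaw of line",np.degrees(np.arctan2(A[1]-B[1],A[0]-B[0])))
    return A,B
if __name__=="__main__":
    L("dowel",tc(285,256),tc(588,251),sc(252,102),sc(415,200))
    L("bar",tc(258,537),tc(560,562),sc(440,200),sc(603,310))
    a=T("armtip",tc(132,345),sc(592,383)); b=T("armhinge",tc(190,100),sc(412,560))
    d=a-b; print("arm angle",np.arctan2(d[2],np.hypot(*d[:2])),np.linalg.norm(d),np.degrees(np.arctan2(-d[1],-d[0])))
    a=T("ball",th(322,205),sh(177,141)); b=T("tip",th(375,448),sh(300,66)); 
    d=b-a; print("hook yaw (+x of stand)",np.degrees(np.arctan2(-d[1],-d[0])),np.hypot(*d[:2]))
    for p in [(107,178),(320,133),(365,340),(155,387)]: print("base",atz("top",th(*p),.014))
E
python3 m.py
```

```text
dowel [0.6392 0.2847 0.1998] [0.6369 0.1337 0.2035] len 0.15104640990119872 mid [0.6381 0.2092 0.2017] yaw of line 89.12311883945888
bar [0.5089 0.3345 0.0587] [0.4905 0.1677 0.0579] len 0.16779304945371276 mid [0.4997 0.2511 0.0583] yaw of line 83.69603674931929
armtip [0.6108 0.3899 0.1065] err px 0.080620737177731 0.10243272354480411
armhinge [0.7566 0.372  0.061 ] err px 0.053844504466009434 0.07531476238270175
arm angle 0.300120274933741 0.15383736284984245 -7.030576338457675
ball [ 0.6694 -0.2266  0.232 ] err px 0.22018871657949196 0.2114267592050524
tip [ 0.5504 -0.2472  0.2271] err px 0.162764014992054 0.14741458309214578
hook yaw (+x of stand) 9.834466174194235 0.12070173208989626
base [ 0.7376 -0.1505  0.014 ]
base [ 0.7611 -0.2765  0.014 ]
base [ 0.6376 -0.2965  0.014 ]
base [ 0.6134 -0.1734  0.014 ]
```

```bash
cat > go.py <<'E'
import sys
from h import *
from scipy.spatial.transform import Rotation as Ro
def go(p,rpy_deg):
    s=robot.observe(); R=Ro.from_euler('xyz',s["tool_rot"]); G=Ro.from_euler('xyz',rpy_deg,degrees=True)
    print("t",s["time"],"tcp",s["tool_pos"],"rpy",np.degrees(s["tool_rot"]),"F",s["contact_force"],"open",s["opening"],"q",s["qpos"])
    print("shift cm",R.inv().apply(np.array(p)-s["tool_pos"])*100,"turn",np.degrees((R.inv()*G).as_rotvec()))
if __name__=="__main__":
    a=[float(x) for x in sys.argv[1:]]; go(a[:3],a[3:])
E
python3 go.py 0.6385 0.249 0.30 180 0 89.1
```

```text
t 1.85 tcp [0.1843 0.4916 0.2204] rpy [179.9925  -0.0016 159.4433] F [-1.0847  0.0681  0.2017] open 0.09135980551204254 q [ 1.066   0.342   1.5241  0.      1.2754 -0.146 ]
shift cm [-51.0444  -6.7686  -7.9583] turn [ 0.0055 -0.006  70.3433]
```

```bash
python3 -m creep '[[[-4,0,-6,0,0,8,1],[-9,-1,-8,0,0,16,1],[-14,-2,-8,0,0,24,1],[-19,-2.5,-8,0,0,32,1],[-24,-3.2,-8,0,0,40,1],[-29,-3.8,-8,0,0,48,1],[-34,-4.5,-8,0,0,56,1],[-38,-5,-8,0,0,62,1]]]'; python3 go.py 0.6385 0.249 0.30 180 0 89.1
```

```text
time: 2.65
tool_pos: [0.5118, 0.3166, 0.3005]
tool_rot: [3.141, -0.0, 1.695]
contact_force: [0.6, 1.0, 0.1]
opening: 0.092
t 2.65 tcp [0.5118 0.3166 0.3005] rpy [179.9864  -0.0165  97.1301] F [0.647  0.9906 0.1305] open 0.0920159414881697 q [0.4265 0.446  1.1464 0.0002 1.5489 0.3021]
shift cm [-8.2775 11.7285  0.0543] turn [ 0.0124 -0.0174  8.0301]
```

```bash
python3 -m creep '[[[-2.5,4,0,0,0,4,1],[-5,8,0,0,0,8,1],[-8.3,11.7,0,0,0,8,1],[-8.3,11.7,0,0,0,8,1],[-8.3,11.7,0,0,0,8,1]]]'; python3 go.py 0.6385 0.249 0.1955 180 0 89.1
python3 - <<'E'
from h import *
for n in("wrist","top","scene"):
    im=robot.read_camera(n); cv2.imwrite(f"pics/{n}1.png",im[:,:,::-1])
E
```

```text
time: 3.15
tool_pos: [0.6389, 0.2477, 0.2992]
tool_rot: [-3.14, -0.0, 1.554]
contact_force: [0.1, 0.1, -0.1]
opening: 0.0919
t 3.15 tcp [0.6389 0.2477 0.2992] rpy [-179.904    -0.007    89.0127] F [ 0.0876  0.0995 -0.1163] open 0.09186124680595205 q [0.2578 0.6322 0.8368 0.0006 1.6742 0.2751]
shift cm [ 0.1288 -0.0273 10.3732] turn [-0.096  -0.0071 -0.0873]
```

View pics/wrist1.png

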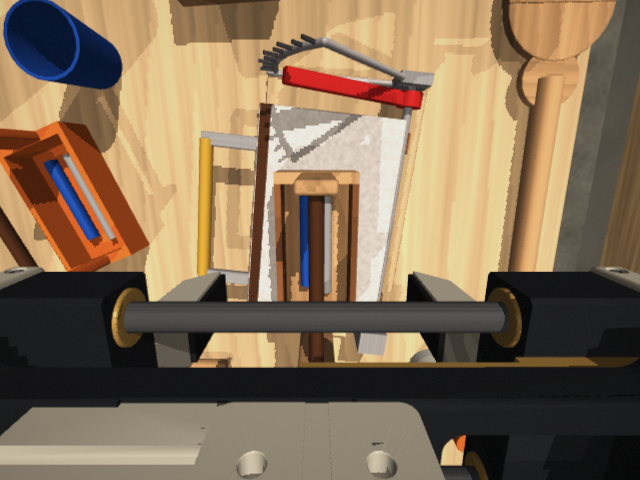

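View pics/scene1.png

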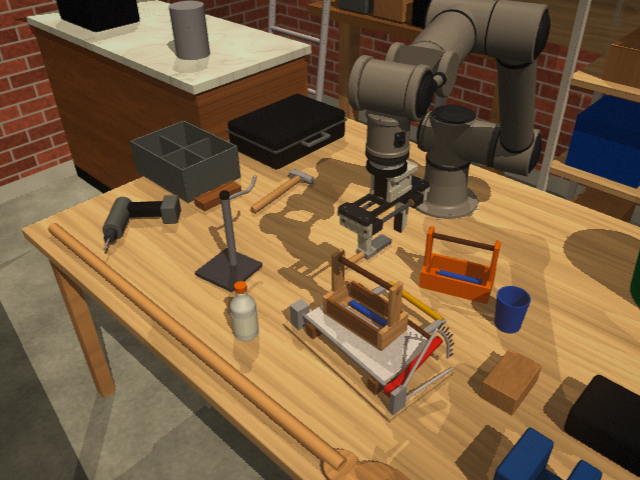

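Run:
```python
from h import *
print(proj("scene",[0.6389,0.2477,0.2992]))
for y in (.2847,.249,.209): print(proj("wrist",[.638,y,.2005]),proj("scene",[.638,y,.2005]))
print(proj("wrist",[.61,.390,.1065]))
# wrist arm measurement: combine with top
K,R,t=P("wrist"); print(-R.T@t)
```

```text
[380.9602 243.8263]
[314.8205 197.3913] [393.1962 289.0287]
[315.4603 240.8672] [379.7639 281.5158]
[316.1293 286.323 ] [365.224  273.3835]
[285.205   79.3711]
[0.6393 0.3176 0.466 ]
```

```bash
python3 -m creep '[[[0.1,0,3,0,0,0,1],[0.1,0,6,0,0,0,1],[0.1,0,8.5,0,0,0,1],[0.1,0,10.4,0,0,0,1],[0.1,0,10.4,0,0,0,1],[0.1,0,10.4,0,0,0,-1],[0.1,0,10.4,0,0,0,-1],[0.1,0,10.4,0,0,0,-1]]]' 35;  python3 -m creep '[[[0,0,0,0,0,0,-1],[0,0,0,0,0,0,-1],[0,0,0,0,0,0,-1]]]' 35; python3 go.py 0.6385 0.249 0.1955 180 0 89.1
```

```text
time: 4.1
tool_pos: [0.6379, 0.2513, 0.1989]
tool_rot: [3.138, -0.002, 1.558]
contact_force: [0.1, -0.4, 0.5]
opening: 0.0725
time: 4.4
tool_pos: [0.638, 0.2513, 0.1993]
tool_rot: [3.138, -0.002, 1.557]
contact_force: [-0.6, 0.1, 0.8]
opening: 0.0483
t 4.4 tcp [0.638  0.2513 0.1993] rpy [179.7799  -0.0972  89.2347] F [-0.5826  0.1497  0.8157] open 0.048292395159091915 q [0.2633 0.6607 1.0498 0.0006 1.427  0.2765]
shift cm [-0.2271  0.05    0.38  ] turn [ 0.22   -0.0975  0.1345]
```

```bash
python3 -m creep '[[[-0.2,0,0.3,0,0,0,-1],[-0.2,0,0.3,0,0,0,-1],[-0.2,0,0.3,0,0,0,-1],[-0.2,0,0.3,0,0,0,-1],[-0.2,0,0.3,0,0,0,-1],[-0.2,0,0.3,0,0,0,-1],[-0.2,0,0.3,0,0,0,-1]]]' 40;python3 go.py 0.6385 0.249 0.1955 180 0 89.1
```

```text
time: 5.1
tool_pos: [0.6381, 0.2493, 0.1963]
tool_rot: [3.138, -0.002, 1.557]
contact_force: [0.8, 0.4, -0.4]
opening: 0.0092
t 5.1 tcp [0.6381 0.2493 0.1963] rpy [179.7671  -0.0992  89.2362] F [ 0.8181  0.4236 -0.4296] open 0.009214615320051732 q [0.2604 0.6609 1.0575 0.0006 1.4187 0.2737]
shift cm [-0.0289  0.0391  0.0771] turn [ 0.2328 -0.0994  0.136 ]
```

```bash
python3 -m creep '[[[0,0,0,0,0,0,-1],[0,0,0,0,0,0,-1],[0,0,-1,0,0,0,-1],[0,0,-1,0,0,0,-1]]]' 40;python3 go.py 0.6385 0.249 0.1955 180 0 89.1;  python3 - <<'E'
from h import *
im=robot.read_camera("scene"); crop("scene",(270,150,470,400),2.4,"pics/sc2.png",im)
im=robot.read_camera("wrist"); cv2.imwrite("pics/wr2.png",im[:,:,::-1])
E
```

```text
time: 5.5
tool_pos: [0.6386, 0.2495, 0.2081]
tool_rot: [3.135, -0.002, 1.557]
contact_force: [0.6, -0.5, -0.0]
opening: 0.0018
t 5.5 tcp [0.6386 0.2495 0.2081] rpy [179.6326  -0.143   89.2369] F [ 0.5515 -0.5465 -0.036 ] open 0.001813719208001173 q [0.2605 0.654  1.0383 0.0007 1.4425 0.2737]
shift cm [-0.0522 -0.0201  1.2614] turn [ 0.3672 -0.1435  0.1364]
```

View pics/sc2.png

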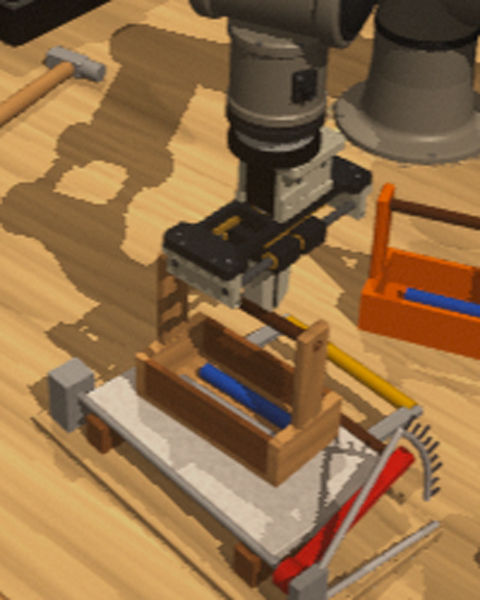

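View pics/wr2.png

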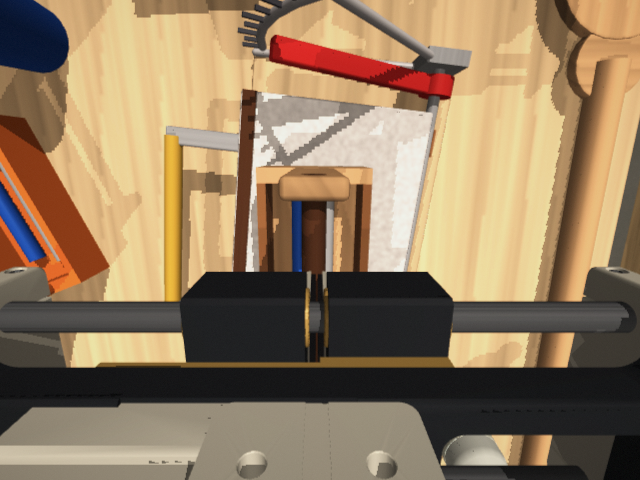

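Run:
```python
from h import *
im=robot.read_camera("scene"); s=robot.observe(); crop("scene",(335,215,425,315),7,"pics/sc3.png",im)
p=s["tool_pos"]; print(p)
for dz in (0,-.014): 
    u=proj("scene",p+[0,0,dz]); print(u,(u-[335,215]+.5)*7)
for y in (.2847,.249,.209): u=proj("scene",[.638,y,.2005]); print(u,(u-[335,215]+.5)*7)
```

```text
[0.6382 0.2493 0.2068]
[379.9346 279.3271] [318.0422 453.7899]
[379.6661 284.4122] [316.1628 489.3851]
[393.1962 289.0287] [410.8733 521.7012]
[379.7639 281.5158] [316.847  469.1109]
[365.224  273.3835] [215.0682 412.1844]
```

View pics/sc3.png

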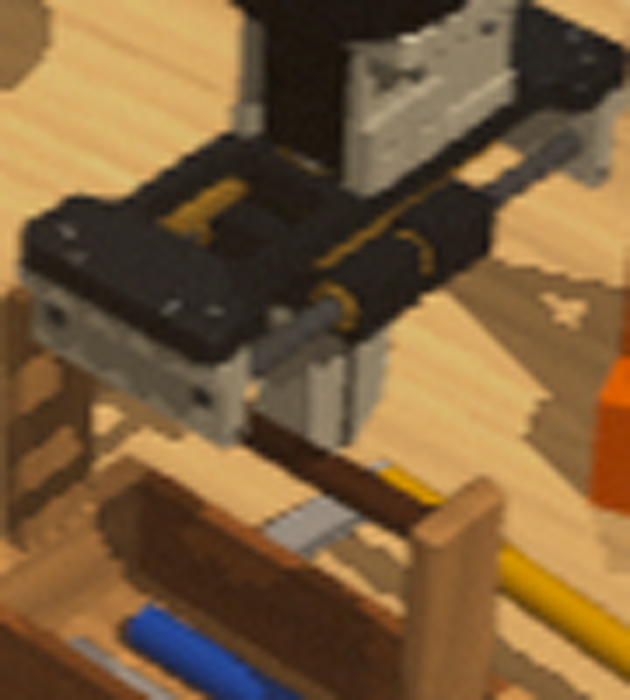

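```bash
python3 -m creep '[[[0,0,0,0,0,0,0.2],[0,0,0,0,0,0,0.2],[0,0,0,0,0,0,0.2],[0,0,0,0,0,0,0.2],[0,0,0,0,0,0,0.2],[0,0,0,0,0,0,0.2]]]' 40
python3 - <<'E'
from h import *
im=robot.read_camera("scene"); s=robot.observe(); crop("scene",(335,215,425,315),7,"pics/sc4.png",im)
p=s["tool_pos"]; print(p,s["opening"])
for dx in(-.025,0,.025):
  for dz in (0,-.014): 
    u=proj("scene",p+[dx,0,dz]); print(dx,dz,(u-[335,215]+.5)*7)
E
```

```text
time: 6.25
tool_pos: [0.6382, 0.2493, 0.2068]
tool_rot: [3.137, -0.002, 1.557]
contact_force: [-0.0, -0.9, -0.8]
opening: 0.0435
[0.6382 0.2493 0.2068] 0.047751006448553075
-0.025 0 [370.0955 414.6495]
-0.025 -0.014 [367.8981 450.0828]
0 0 [318.1562 453.8823]
0 -0.014 [316.2761 489.4763]
0.025 0 [264.9624 494.0628]
0.025 -0.014 [263.4155 529.815 ]
```

View pics/sc4.png

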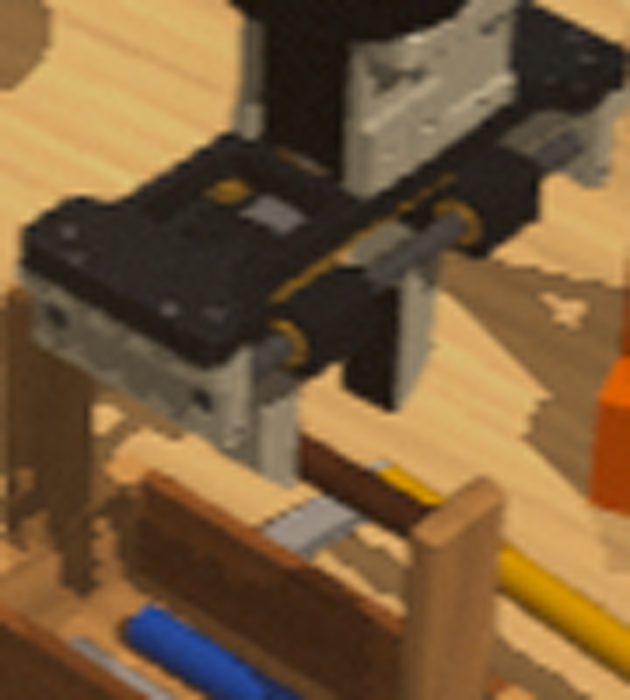

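The fingertips show about 14 mm higher in the scene view (crop 285,487) than the reported TCP implies, so the fingers closed just above the dowel. I'll go about 25 mm lower and grip again.

```bash
python3 -m creep '[[[0,0,0,0,0,0,0.4],[0,0,1,0,0,0,0.4],[0,0,2,0,0,0,0.4],[0,0,2.5,0,0,0,0.4],[0,0,2.5,0,0,0,0.4]]]' 40
python3 - <<'E'
from h import *
im=robot.read_camera("scene"); s=robot.observe(); crop("scene",(335,215,425,315),7,"pics/sc5.png",im)
p=s["tool_pos"]; print(p,s["opening"],s["contact_force"])
E
```

```text
time: 6.8
tool_pos: [0.6376, 0.2492, 0.18]
tool_rot: [3.14, -0.001, 1.557]
contact_force: [0.5, -0.4, -1.2]
opening: 0.0646
[0.638  0.2493 0.1809] 0.06411841618205462 [-0.2969 -0.2447  0.0829]
```

View pics/sc5.png

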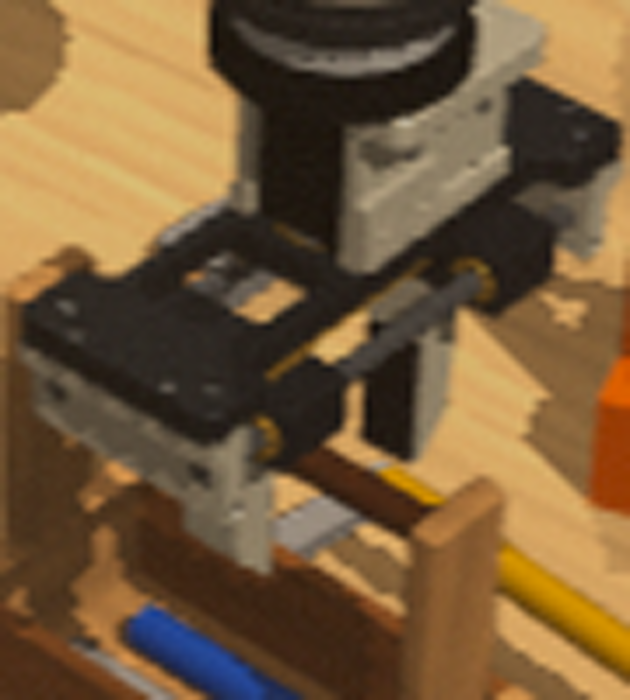

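```bash
python3 -m creep '[[[0,0,0,0,0,0,-1],[0,0,0,0,0,0,-1],[0,0,0,0,0,0,-1],[0,0,0,0,0,0,-1],[0,0,0,0,0,0,-1],[0,0,0,0,0,0,-1],[0,0,0,0,0,0,-1],[0,0,0,0,0,0,-1]]]' 45
python3 -m creep '[[[0,0,0,0,0,0,-1],[0,0,0,0,0,0,-1]]]'
```

```text
time: 7.65
tool_pos: [0.6379, 0.2493, 0.1809]
tool_rot: [3.139, -0.002, 1.557]
contact_force: [-1.0, -0.0, -0.2]
opening: 0.0117
time: 7.85
tool_pos: [0.6377, 0.2493, 0.1809]
tool_rot: [3.139, -0.001, 1.557]
contact_force: [-1.6, -0.4, 0.6]
opening: 0.0119
```

```bash
python3 -m creep '[[[0,0,-0.7,0,0,0,-1],[0,0,-2,0,0,0,-1],[0,0,-3.5,0,0,0,-1],[0,0,-5,0,0,0,-1],[0,0,-5.5,0,0,0,-1],[0,0,-5.5,0,0,0,-1]]]'; python3 go.py 0.4507 -0.2246 0.235 180 0 100
python3 - <<'E'
from h import *
im=robot.read_camera("scene"); crop("scene",(250,130,490,400),2.2,"pics/sc6.png",im)
E
```

```text
time: 8.45
tool_pos: [0.6381, 0.2493, 0.2373]
tool_rot: [3.136, -0.002, 1.557]
contact_force: [-0.6, -0.5, -3.5]
opening: 0.0115
t 8.45 tcp [0.6381 0.2493 0.2373] rpy [179.7058  -0.1241  89.2328] F [-0.5516 -0.506  -3.4858] open 0.011549190273983835 q [0.2605 0.6404 0.9849 0.0007 1.5107 0.2738]
shift cm [-47.6419 -18.101    0.0326] turn [  0.305   -0.0961 -10.7675]
```

View pics/sc6.png

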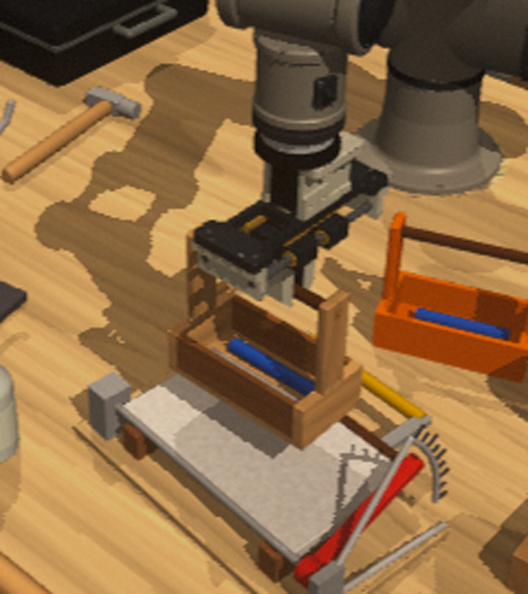

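```bash
python3 -m creep '[[[-1.5,-0.6,0,0,0,0,-1],[-4,-1.5,0,0,0,-1,-1],[-7.5,-2.9,0,0,0,-2,-1],[-11,-4.2,0,0,0,-3,-1],[-14.5,-5.5,0,0,0,-4,-1],[-18,-6.8,0,0,0,-5,-1],[-21,-8,0,0,0,-6,-1],[-24,-9.1,0,0,0,-6.5,-1]]]'; python3 go.py 0.4507 -0.2246 0.235 180 0 100
```

```text
time: 9.3
tool_pos: [0.5421, 0.0093, 0.2347]
tool_rot: [3.14, -0.002, 1.671]
contact_force: [-0.1, -0.9, -2.8]
opening: 0.012
t 9.3 tcp [0.5421 0.0093 0.2347] rpy [179.8967  -0.0924  95.7546] F [-0.0653 -0.8991 -2.8275] open 0.011959752267979353 q [-0.1255  0.3621  1.4539  0.002   1.3243 -0.2264]
shift cm [-22.3529 -11.4434  -0.0901] turn [ 0.1067 -0.0885 -4.2454]
```

```bash
python3 -m creep '[[[-3,-1.5,0,0,0,-1,-1],[-6.5,-3.3,0,0,0,-2,-1],[-10,-5.1,0,0,0,-3,-1],[-13.5,-6.9,0,0,0,-4,-1],[-17,-8.7,0,0,0,-4.2,-1],[-20,-10.3,0,0,0,-4.2,-1],[-22,-11.4,0,0,0,-4.2,-1],[-22.3,-11.4,0,0,0,-4.2,-1]]]'; python3 -m creep '[[[0,0,0,0,0,0,-1],[0,0,0,0,0,0,-1]]]'; python3 go.py 0.4507 -0.2246 0.235 180 0 100
python3 - <<'E'
from h import *
im=robot.read_camera("scene"); cv2.imwrite("pics/sc7f.png",im[:,:,::-1]);crop("scene",(170,120,410,320),3,"pics/sc7.png",im)
im=robot.read_camera("top"); cv2.imwrite("pics/top7f.png",im[:,:,::-1]); crop("top",(330,140,510,340),3,"pics/top7.png",im)
E
```

```text
time: 10.1
tool_pos: [0.4496, -0.2261, 0.2334]
tool_rot: [3.141, -0.002, 1.741]
contact_force: [0.0, 0.1, -3.1]
opening: 0.0116
time: 10.3
tool_pos: [0.4495, -0.2255, 0.2329]
tool_rot: [-3.141, -0.003, 1.742]
contact_force: [-0.7, 0.7, -3.1]
opening: 0.0117
t 10.3 tcp [ 0.4495 -0.2255  0.2329] rpy [-179.9712   -0.1545   99.7818] F [-0.6773  0.6647 -3.1014] open 0.011656476212927081 q [-0.6185  0.2927  1.5602  0.0016  1.291  -0.7897]
shift cm [ 0.0693  0.1363 -0.2119] turn [-0.0286 -0.1546 -0.2182]
```

View pics/sc7.png

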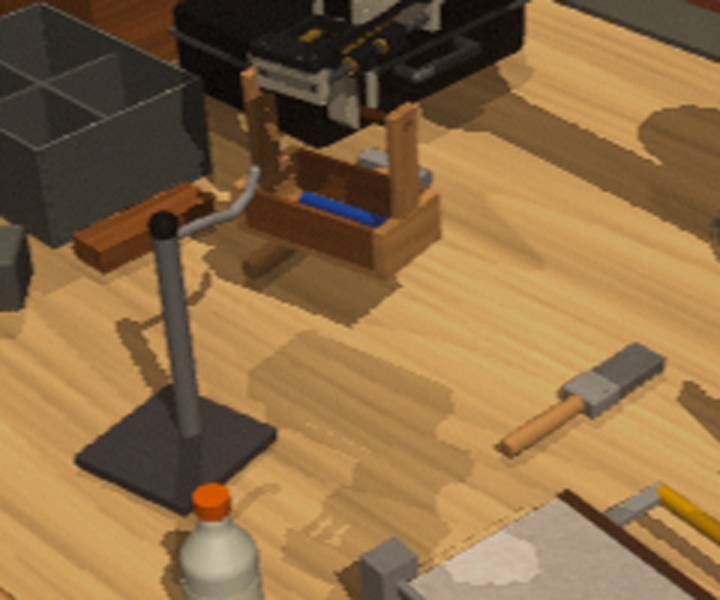

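View pics/top7.png

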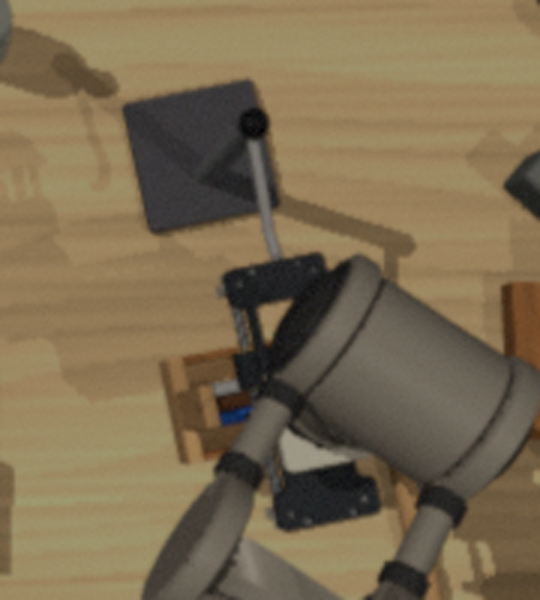

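Run:
```python
from h import *
c=np.array([.4495,-.2255,.2329]); a=np.radians(9.8); u=np.array([-np.sin(a),np.cos(a),0])
for o in (.042,-.122,-.04): 
  x=c+u*o+[0,0,.0195+(.015 if o!=-.04 else 0)]; p=proj("scene",x); print(x,(p-[170,120]+.5)*3)
for k,z in ((.12,.224),(.085,.198)):
  q=[.6694-k*np.cos(a),-.2266-k*np.sin(a),z]; print(q,(proj("scene",q)-[170,120]+.5)*3,(proj("top",q)-[330,140]+.5)*3)
```

```text
[ 0.4424 -0.1841  0.2674] [391.4589 108.5457]
[ 0.4703 -0.3457  0.2674] [247.4086  64.1857]
[ 0.4563 -0.2649  0.2524] [318.7964 100.6553]
[np.float64(0.5511510521819811), np.float64(-0.24702513989992392), 0.224] [255.604  173.3673] [284.4861 268.326 ]
[np.float64(0.5856403286289034), np.float64(-0.24106780742911277), 0.198] [232.8623 216.1166] [267.6539 230.9408]
```

```bash
python3 go.py 0.5787 -0.202 0.238 180 0 100
```

```text
t 10.4 tcp [ 0.4498 -0.2252  0.2332] rpy [179.9987  -0.1387  99.8321] F [-0.7641 -0.5855 -2.1338] open 0.011942248812148821 q [-0.6177  0.2923  1.5599  0.0018  1.2911 -0.7898]
shift cm [ 0.0825 13.0981 -0.4844] turn [ 0.0015 -0.1387 -0.1679]
```

```bash
python3 -m creep '[[[0,0,-0.4,0,0,0,-1],[0,1.5,-0.5,0,0,0,-1],[0,4,-0.5,0,0,0,-1],[0,6.5,-0.5,0,0,0,-1],[0,8.2,-0.5,0,0,0,-1],[0,8.5,-0.5,0,0,0,-1],[0,8.5,-0.5,0,0,0,-1]]]';  python3 go.py 0.5787 -0.202 0.238 180 0 100
python3 - <<'E'
from h import *
im=robot.read_camera("scene"); crop("scene",(180,120,340,260),4.5,"pics/sc8.png",im)
im=robot.read_camera("top"); crop("top",(330,140,510,300),4,"pics/top8.png",im)
E
```

```text
time: 11.1
tool_pos: [0.5336, -0.21, 0.2379]
tool_rot: [-3.141, -0.003, 1.744]
contact_force: [-0.7, -0.3, -2.9]
opening: 0.0113
t 11.1 tcp [ 0.5336 -0.21    0.2379] rpy [-179.9606   -0.1587   99.9185] F [-0.6928 -0.2788 -2.8541] open 0.011315023711197292 q [-0.5095  0.4208  1.3545  0.0018  1.3686 -0.683 ]
shift cm [ 0.0111  4.5777 -0.0093] turn [-0.0393 -0.1588 -0.0814]
```

View pics/sc8.png

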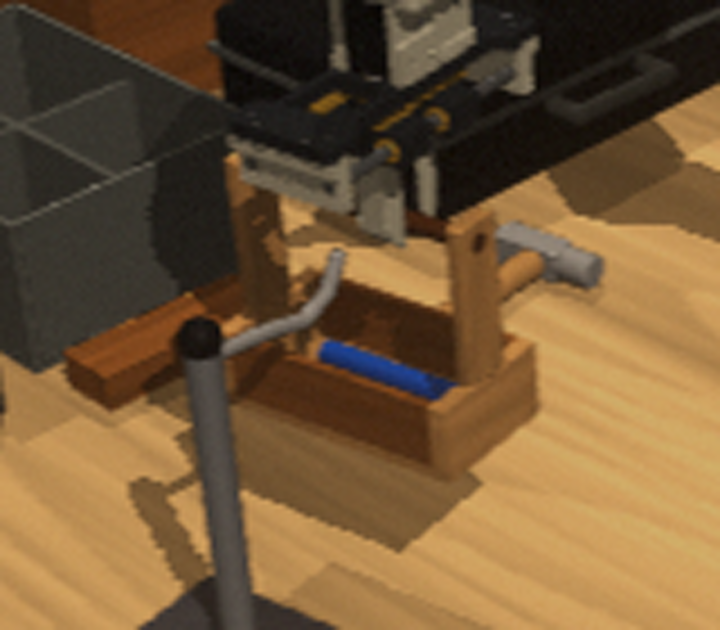

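View pics/top8.png

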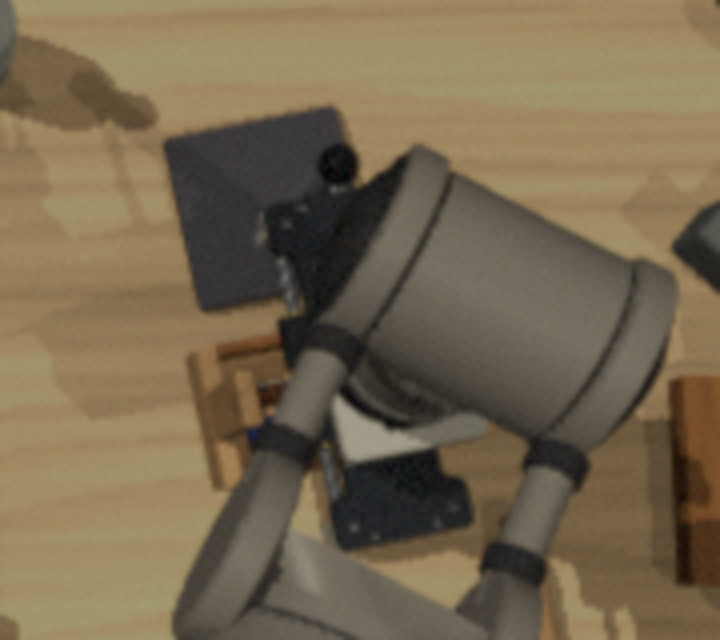

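```bash
python3 -m creep '[[[0,1.5,0,0,0,0,-1],[0,3.2,0,0,0,0,-1],[0,4.4,0,0,0,0,-1],[0,4.6,0,0,0,0,-1],[0,4.6,0,0,0,0,-1]]]';  python3 go.py 0.5787 -0.202 0.19 180 0 100
python3 - <<'E'
from h import *
im=robot.read_camera("scene"); crop("scene",(180,120,340,260),4.5,"pics/sc9.png",im)
s=robot.observe();c=s["tool_pos"];a=s["tool_rot"][2]-np.pi/2; u=np.array([-np.sin(a),np.cos(a),0])
for o in (.036,-.116,-.04): 
  x=c+u*o+[0,0,.0195]; print(x,(proj("scene",x)-[180,120]+.5)*4.5)
E
```

```text
time: 11.7
tool_pos: [0.5776, -0.2027, 0.2381]
tool_rot: [-3.14, -0.003, 1.743]
contact_force: [-0.2, 0.4, -2.9]
opening: 0.0116
t 11.7 tcp [ 0.5776 -0.2027  0.2381] rpy [-179.9229   -0.157    99.8453] F [-0.1824  0.3674 -2.8707] open 0.011627666631286754 q [-0.4635  0.4954  1.2337  0.0014  1.4152 -0.6355]
shift cm [0.0396 0.1292 4.8113] turn [-0.0769 -0.1571 -0.1546]
[ 0.5712 -0.1673  0.2577] [400.1698 268.9893]
[ 0.5972 -0.3171  0.2577] [195.156  199.2252]
[ 0.5842 -0.2422  0.2577] [295.3164 233.3088]
```

View pics/sc9.png

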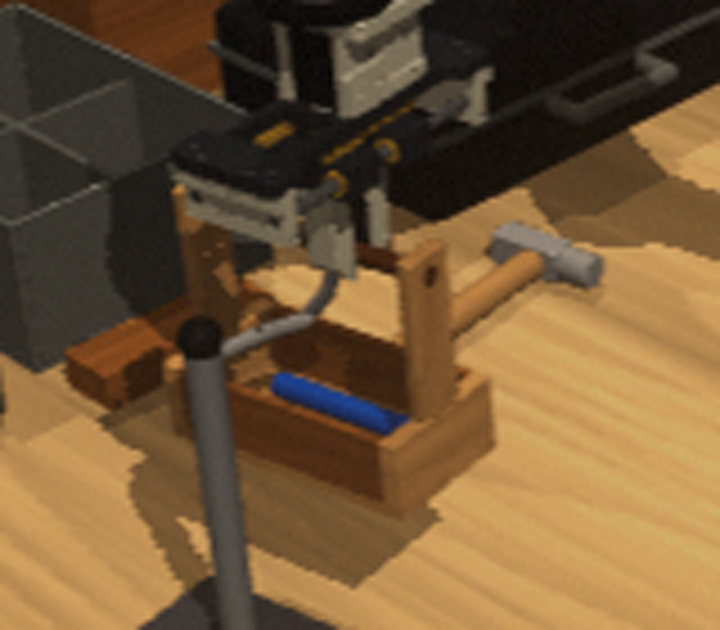

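```bash
python3 -m creep '[[[0,0.1,1,0,0,0,-1],[0,0.1,2.2,0,0,0,-1],[0,0.1,3.4,0,0,0,-1],[0,0.1,4.2,0,0,0,-1],[0,0.1,4.5,0,0,0,-1],[0,0.1,4.5,0,0,0,-1]]]';  python3 go.py 0.5787 -0.202 0.19 180 0 100
python3 - <<'E'
from h import *
im=robot.read_camera("scene"); crop("scene",(180,120,340,260),4.5,"pics/sc10.png",im)
E
```

```text
time: 12.35
tool_pos: [0.5781, -0.2024, 0.1925]
tool_rot: [-3.139, -0.003, 1.742]
contact_force: [-0.1, -0.1, -3.1]
opening: 0.012
t 12.35 tcp [ 0.5781 -0.2024  0.1925] rpy [-179.8739   -0.1904   99.8327] F [-0.0997 -0.1165 -3.093 ] open 0.011999819294414361 q [-0.4626  0.5267  1.3071  0.0014  1.3116 -0.6346]
shift cm [0.0322 0.0664 0.2547] turn [-0.1258 -0.1906 -0.1671]
```

View pics/sc10.png

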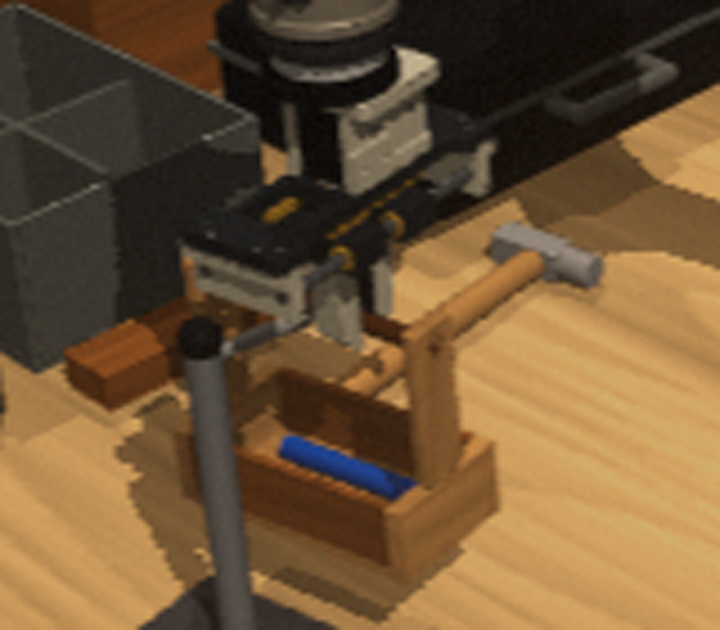

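Still hanging free at −3.1 N. I'll lower gently until the hook takes the weight.

```bash
python3 -m creep '[[[0,0,0.2,0,0,0,-1],[0,0,0.4,0,0,0,-1],[0,0,0.4,0,0,0,-1]]]'; python3 -m creep '[[[0,0,0.2,0,0,0,-1],[0,0,0.4,0,0,0,-1],[0,0,0.4,0,0,0,-1]]]'
```

```text
time: 12.7
tool_pos: [0.5788, -0.2026, 0.1899]
tool_rot: [-3.142, -0.002, 1.743]
contact_force: [-0.4, 1.3, 1.5]
opening: 0.0118
time: 13.0
tool_pos: [0.5791, -0.2024, 0.1871]
tool_rot: [3.14, -0.001, 1.743]
contact_force: [-2.9, 3.8, 6.0]
opening: 0.0117
```

```bash
python3 -m creep '[[[0,0,-0.2,0,0,0,-1],[0,0,-0.2,0,0,0,-1],[0,0,-0.2,0,0,0,-0.6],[0,0,-0.2,0,0,0,-0.3],[0,0,-0.2,0,0,0,0],[0,0,-0.2,0,0,0,0],[0,0,-0.2,0,0,0,0]]]' ;  python3 - <<'E'
from h import *
im=robot.read_camera("scene"); crop("scene",(180,120,340,260),4.5,"pics/sc11.png",im)
E
```

```text
time: 13.7
tool_pos: [0.579, -0.2024, 0.189]
tool_rot: [3.14, -0.001, 1.743]
contact_force: [1.0, 0.2, -0.6]
opening: 0.0439
```

View pics/sc11.png

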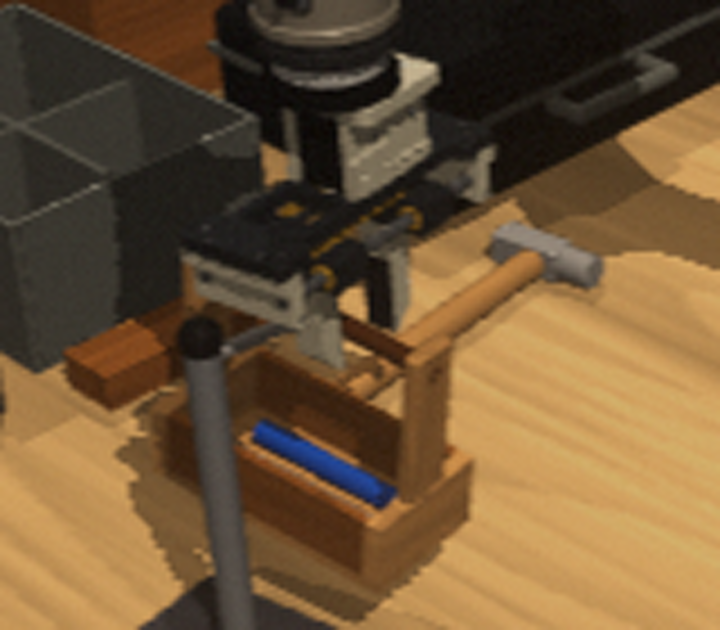

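```bash
python3 -m creep '[[[0,0,0,0,0,0,0],[0,0,0,0,0,0,0],[0,0,-1,0,0,0,0],[0,0,-2.5,0,0,0,0],[0,0,-5,0,0,0,0.2],[0,0,-8,0,0,0,0.2],[0,0,-11,0,0,0,0.2],[0,0,-11,0,0,0,0.2]]]' ;  python3 - <<'E'
from h import *
im=robot.read_camera("scene"); crop("scene",(180,120,340,260),4.5,"pics/sc12.png",im)
im=robot.read_camera("wrist"); cv2.imwrite("pics/wr12.png",im[:,:,::-1])
E
```

```text
time: 14.55
tool_pos: [0.5804, -0.2033, 0.3048]
tool_rot: [3.132, 0.005, 1.743]
contact_force: [0.2, -0.5, -0.3]
opening: 0.0554
```

View pics/sc12.png

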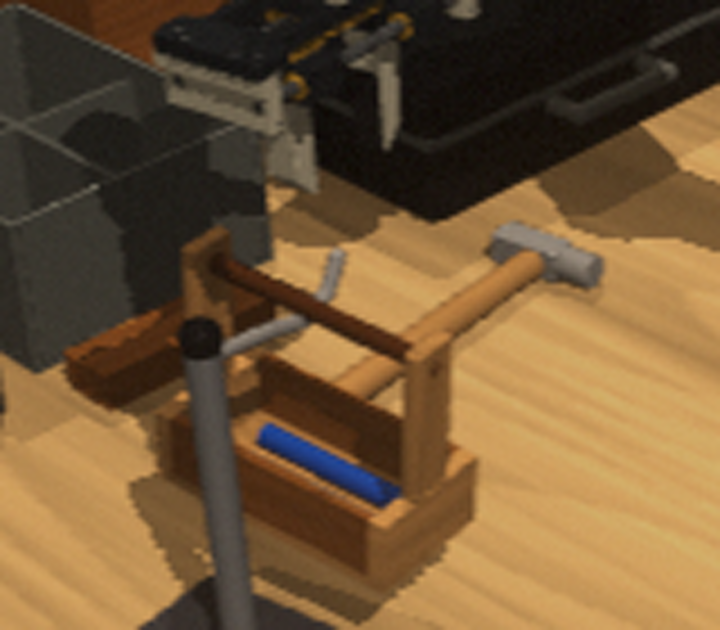

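View pics/wr12.png

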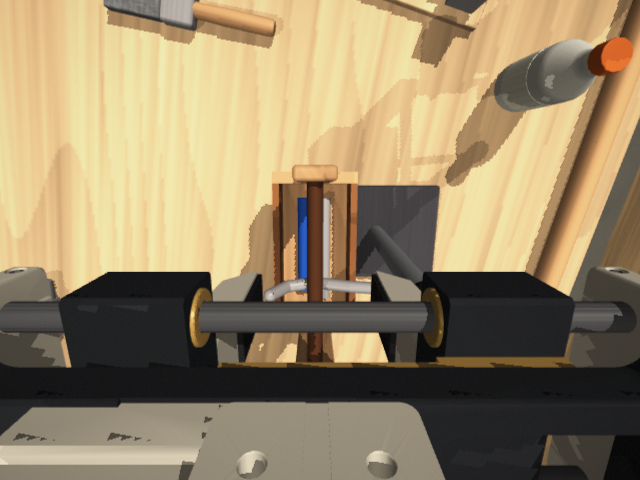

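The caddy hangs on the seat. In the crop the dowel runs (220,265)–(410,355), the hook crosses it near the middle at about (315,310), and it looks upright. Next I'll fit the jig pose and red arm angle by silhouette on the pictures already taken.

```bash
cat > fit.py <<'E'
from h import *
from scipy.optimize import minimize
from scipy.spatial.transform import Rotation as Ro
s=robot.observe()
K,R,t=P("wrist"); Rt=Ro.from_euler('xyz',s["tool_rot"]).as_matrix()
# X_c = R X + t ; X = Rt Y + p  -> X_c = (R Rt) Y + (R p + t)
Rct=R@Rt; tct=R@s["tool_pos"]+t
def wr(p,rpy):
    Rw=Ro.from_euler('xyz',rpy).as_matrix(); Rn=Rct@Rw.T; return K,Rn,tct-Rn@np.array(p)
views=[("pics/scene0.png",P("scene")),("pics/top0.png",P("top")),
 ("pics/wrist1.png",wr([0.6389,0.2477,0.2992],np.radians([-179.904,-.007,89.0127]))),
 ("pics/wr2.png",wr([0.6386,0.2495,0.2081],np.radians([179.6326,-.143,89.2369])))]
data=[]
for f,c in views:
    im=cv2.cvtColor(cv2.imread(f),cv2.COLOR_BGR2HSV); h,sa,v=cv2.split(im)
    red=((h<6)|(h>174))&(sa>170)&(v>70); yel=(h>20)&(h<30)&(sa>190)&(v>90)
    n,l,st,_=cv2.connectedComponentsWithStats(red.astype(np.uint8))
    # choose component near the predicted arm
    Kc,Rc,tc=c; q=Kc@(Rc@np.array([.69,.38,.082])+tc); q=q[:2]/q[2]
    yy,xx=np.nonzero(red); k=np.argmin((xx-q[0])**2+(yy-q[1])**2); red=(l==l[yy[k],xx[k]])
    q=Kc@(Rc@np.array([.50,.251,.055])+tc); q=q[:2]/q[2]
    n,l,st,_=cv2.connectedComponentsWithStats(yel.astype(np.uint8)); yy,xx=np.nonzero(yel); yel=np.zeros_like(red)
    if len(yy):
        k=np.argmin((xx-q[0])**2+(yy-q[1])**2); yel=(l==l[yy[k],xx[k]])
    print(f,"red",red.sum(),"yel",yel.sum(),[ (int(np.nonzero(m)[1].min()),int(np.nonzero(m)[0].min()),int(np.nonzero(m)[1].max()),int(np.nonzero(m)[0].max())) for m in (red,yel) if m.any()])
    data.append((red,c))
S=8
def sil(pts,c):
    Kc,Rc,tc=c; q=(Kc@(Rc@pts.T+tc[:,None])); q=(q[:2]/q[2]).T
    hull=cv2.convexHull(((q+.5)*S).astype(np.float32)).astype(np.int32); x0,y0=hull.min((0,1))//S; x1,y1=hull.max((0,1))//S+2
    x0,y0=max(x0-2,0),max(y0-2,0); 
    w,hh=max(x1-x0,1),max(y1-y0,1)
    m=np.zeros((hh*S,w*S),np.uint8); cv2.fillConvexPoly(m,hull-np.array([x0*S,y0*S],dtype=np.int32),1)
    a=cv2.resize(m.astype(np.float32),(w,hh),interpolation=cv2.INTER_AREA); o=np.zeros((480,640),np.float32)
    a=a[:480-y0,:640-x0]; o[y0:y0+a.shape[0],x0:x0+a.shape[1]]=a; return o
def arm(x,y,yaw,th,w=.016,hh=.012,L0=0.0,L=.15):
    # x,y: hinge point at arm plane
    c,s_=np.cos(th),np.sin(th); P_=[]
    for l in (L0,L):
        for b in (-w/2,w/2):
            for k in (-hh/2,hh/2):
                X=-(l*c)-k*s_*-1*0 - 0; X=-l*c + k*s_; Z=l*s_+k*c
                P_.append([x+np.cos(yaw)*X-np.sin(yaw)*b, y+np.sin(yaw)*X+np.cos(yaw)*b,.0525+Z])
    return np.array(P_)
def cost(p,idx,kw):
    tot=0
    for i in idx:
        m,c=data[i]; o=sil(arm(*p,**kw),c); tot+=np.abs(o-m).sum()/m.sum()
    return tot/len(idx)
if __name__=="__main__":
    for idx in ([0,1,2,3],[0],[0,1],[2,3],[0,2,3]):
      for kw in (dict(),dict(w=.012,hh=.016),dict(L0=-.008),dict(w=.012,hh=.016,L0=-.008)):
        best=None
        for th in (.35,.5,.65):
            r=minimize(cost,[.745,.376,-.11,th],args=(idx,kw),method="Nelder-Mead",options=dict(initial_simplex=np.array([.745,.376,-.11,th])+np.vstack([np.zeros(4),np.diag([.006,.006,.05,.1])]),maxiter=300))
            if best is None or r.fun<best.fun: best=r
        print(idx,kw,best.x,round(best.fun,3))
E
python3 fit.py
```

```text
pics/scene0.png red 303 yel 86 [(384, 354, 419, 396), (403, 290, 437, 316)]
pics/top0.png red 296 yel 268 [(174, 169, 191, 219), (202, 255, 261, 264)]
pics/wrist1.png red 2437 yel 1 [(282, 66, 422, 108), (202, 203, 202, 203)]
pics/wr2.png red 4277 yel 1 [(269, 35, 453, 98), (167, 284, 167, 284)]
[0, 1, 2, 3] {} [ 0.7593  0.3725 -0.1256  0.3354] 0.551
[0, 1, 2, 3] {'w': 0.012, 'hh': 0.016} [ 0.7582  0.3724 -0.1239  0.374 ] 0.465
[0, 1, 2, 3] {'L0': -0.008} [ 0.7517  0.3733 -0.1259  0.3642] 0.566
[0, 1, 2, 3] {'w': 0.012, 'hh': 0.016, 'L0': -0.008} [ 0.7512  0.3737 -0.1168  0.4077] 0.475
[0] {} [ 0.7537  0.3689  0.2793 -0.4994] 0.452
[0] {'w': 0.012, 'hh': 0.016} [ 0.753   0.3674  0.257  -0.5071] 0.372
[0] {'L0': -0.008} [ 0.7495  0.3692  0.2982 -0.5207] 0.45
[0] {'w': 0.012, 'hh': 0.016, 'L0': -0.008} [ 0.7491  0.3678  0.2635 -0.5135] 0.379
[0, 1] {} [ 0.7598  0.3711 -0.1251  0.3254] 0.873
[0, 1] {'w': 0.012, 'hh': 0.016} [ 0.7594  0.3698 -0.1445  0.3411] 0.736
[0, 1] {'L0': -0.008} [ 0.7531  0.3728 -0.1204  0.366 ] 0.958
[0, 1] {'w': 0.012, 'hh': 0.016, 'L0': -0.008} [ 0.7531  0.3725 -0.1178  0.3866] 0.799
[2, 3] {} [ 0.7531  0.3735 -0.1559  0.2447] 0.15
[2, 3] {'w': 0.012, 'hh': 0.016} [ 0.7497  0.3747 -0.1174  0.3912] 0.118
[2, 3] {'L0': -0.008} [ 0.7521  0.3742 -0.1531  0.2344] 0.115
[2, 3] {'w': 0.012, 'hh': 0.016, 'L0': -0.008} [ 0.749   0.3748 -0.1131  0.406 ] 0.088
[0, 2, 3] {} [ 0.7592  0.3717 -0.1345  0.3266] 0.625
[0, 2, 3] {'w': 0.012, 'hh': 0.016} [ 0.7583  0.3717 -0.1366  0.3607] 0.538
[0, 2, 3] {'L0': -0.008} [ 0.7523  0.3735 -0.1216  0.3623] 0.648
[0, 2, 3] {'w': 0.012, 'hh': 0.016, 'L0': -0.008} [ 0.7516  0.3734 -0.118   0.4129] 0.557
```

```bash
sed -i 's/    yy,xx=np.nonzero(red); k=np.argmin.*$/    Y,X_=np.mgrid[:480,:640]; rad=[45,45,110,140][len(data)]; red=red\&(np.hypot(X_-q[0],Y-q[1])<rad)/; s/(sa>170)&(v>70); yel/(sa>150)\&(v>60); yel/' fit.py
sed -i 's/for idx in .*$/for idx in ([0,1,2,3],[0,1],[2,3]):/; s/^      for kw in .*$/      for kw in (dict(),dict(w=.012,hh=.016),dict(w=.012,hh=.016,L0=-.008),dict(L0=-.008)):/' fit.py
cat >> fit.py <<'E'
    r=[]
    for (f,_),(m,c) in zip(views,data):
        im=cv2.imread(f); o=sil(arm(*[float(v) for v in (.7512,.3737,-.1168,.4)],w=.012,hh=.016,L0=-.008),c)
        cn,_=cv2.findContours((o>.5).astype(np.uint8),0,2); 
        yy,xx=np.nonzero(m); x0,y0,x1,y1=max(xx.min()-12,0),max(yy.min()-12,0),xx.max()+12,yy.max()+12
        b=im.copy(); b[m]=(255,0,255); f2=350/(x1-x0)
        a=np.hstack([cv2.resize(q[y0:y1,x0:x1],(350,int((y1-y0)*f2))) for q in (cv2.drawContours(im.copy(),cn,-1,(0,255,0),1),b)])
        a=a[:280]; r.append(np.vstack([a,np.zeros((280-a.shape[0],a.shape[1],3),np.uint8)]))
    cv2.imwrite("pics/fit_a.png",np.vstack(r[:2])); cv2.imwrite("pics/fit_b.png",np.vstack(r[2:]))
E
python3 fit.py
```

```text
pics/scene0.png red 509 yel 86 [(384, 336, 441, 396), (403, 290, 437, 316)]
pics/top0.png red 310 yel 268 [(174, 169, 191, 219), (202, 255, 261, 264)]
pics/wrist1.png red 2464 yel 1 [(282, 66, 422, 108), (202, 203, 202, 203)]
pics/wr2.png red 4550 yel 1 [(269, 35, 453, 98), (167, 284, 167, 284)]
[0, 1, 2, 3] {} [ 0.7568  0.3726 -0.1229  0.3543] 0.313
[0, 1, 2, 3] {'w': 0.012, 'hh': 0.016} [ 0.7519  0.3727 -0.1298  0.3859] 0.253
[0, 1, 2, 3] {'w': 0.012, 'hh': 0.016, 'L0': -0.008} [ 0.7506  0.3734 -0.1226  0.3895] 0.227
[0, 1, 2, 3] {'L0': -0.008} [ 0.7505  0.3733 -0.1254  0.372 ] 0.284
[0, 1] {} [ 0.7558  0.3714 -0.131   0.3494] 0.449
[0, 1] {'w': 0.012, 'hh': 0.016} [ 0.7561  0.3717 -0.1266  0.3606] 0.347
[0, 1] {'w': 0.012, 'hh': 0.016, 'L0': -0.008} [ 0.75    0.3722 -0.1328  0.3851] 0.33
[0, 1] {'L0': -0.008} [ 0.7507  0.373  -0.1183  0.3691] 0.434
[2, 3] {} [ 0.7545  0.3736 -0.157   0.2197] 0.125
[2, 3] {'w': 0.012, 'hh': 0.016} [ 0.748   0.3744 -0.1107  0.4304] 0.129
[2, 3] {'w': 0.012, 'hh': 0.016, 'L0': -0.008} [ 0.7481  0.3746 -0.1084  0.4309] 0.099
[2, 3] {'L0': -0.008} [ 0.7522  0.3742 -0.1548  0.2298] 0.086
```

View pics/fit_a.png

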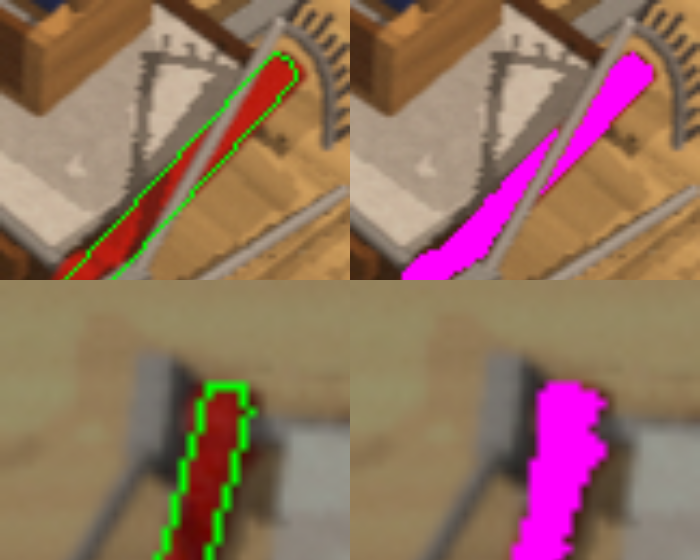

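View pics/fit_b.png

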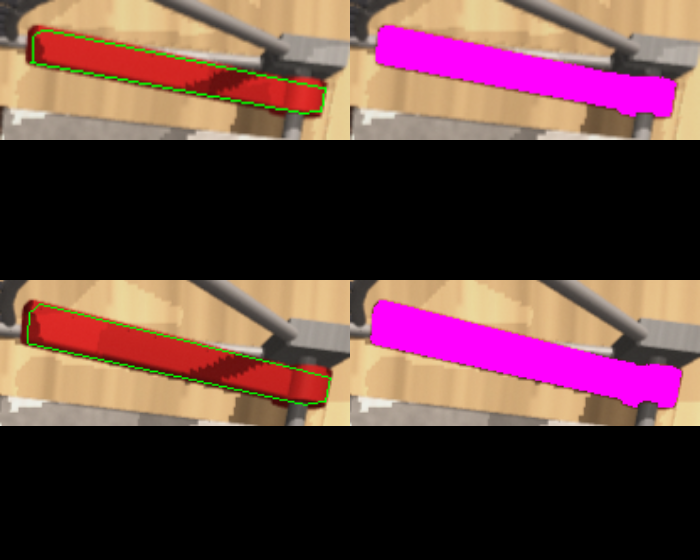

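```bash
python3 go.py 0.502 0.2505 0.20 180 0 83.3
```

```text
t 14.65 tcp [ 0.5791 -0.2026  0.3   ] rpy [179.8315   0.0042  99.8527] F [-0.4801  0.5695 -0.4563] open 0.05480065442752491 q [-0.4624  0.4689  1.1113  0.0017  1.559  -0.6344]
shift cm [45.9653  0.1306 10.0003] turn [ 0.168  -0.0202 16.5527]
```

```bash
python3 -m creep '[[[4,0,0,0,0,2,0.15],[9,0,0,0,0,4,0.15],[14,0,0,0,0,6,0.15],[19,0,0,0,0,8,0.15],[24,0,0,0,0,10,0.15],[29,0,0,0,0,12,0.15],[34,0,2,0,0,14,0.15],[39,0,4,0,0,16,0.15]]]';  python3 go.py 0.502 0.2505 0.20 180 0 83.3
```

```text
time: 15.45
tool_pos: [0.5126, 0.1764, 0.2617]
tool_rot: [3.139, -0.001, 1.462]
contact_force: [0.5, -0.0, -0.4]
opening: 0.0527
t 15.45 tcp [0.5126 0.1764 0.2617] rpy [179.8774  -0.0294  83.7774] F [ 0.4972 -0.021  -0.3508] open 0.05271802792815583 q [ 0.1901  0.344   1.4058 -0.0001  1.3896  0.2987]
shift cm [ 7.2513 -1.8681  6.1726] turn [ 0.1224 -0.0299  0.4774]
```

```bash
python3 -m creep '[[[4,-1,2,0,0,0.5,0.15],[7.2,-1.8,5,0,0,0.5,0.15],[7.2,-1.9,6.2,0,0,0.5,0.15],[7.2,-1.9,6.2,0,0,0.5,0.15]]]';  python3 go.py 0.502 0.2505 0.036 180 0 83.3
python3 - <<'E'
from h import *
s=robot.observe(); im=robot.read_camera("wrist"); cv2.imwrite("pics/wr13.png",im[:,:,::-1])
print(repr(s["tool_pos"]),repr(s["tool_rot"]))
for z in (.052,): 
  for y in (.20,.25,.30,.327): print(proj("wrist",[.502+(y-.2505)*.115,y,z]))
E
```

```text
time: 15.85
tool_pos: [0.4996, 0.2499, 0.1967]
tool_rot: [-3.138, 0.003, 1.455]
contact_force: [0.1, -0.7, 0.2]
opening: 0.0527
t 15.85 tcp [0.4996 0.2499 0.1967] rpy [-179.7866    0.1525   83.3865] F [ 0.0907 -0.7204  0.1729] open 0.05266525633866569 q [ 0.327   0.4253  1.4638 -0.0009  1.257   0.4427]
shift cm [ 0.1336  0.2913 16.0659] turn [-0.2133  0.1527  0.0862]
array([0.4996, 0.2499, 0.1967]) array([-3.1379,  0.0027,  1.4554])
[316.2098 276.7645]
[316.0811 227.1298]
[315.9416 173.3583]
[315.8613 142.4154]
```

View pics/wr13.png

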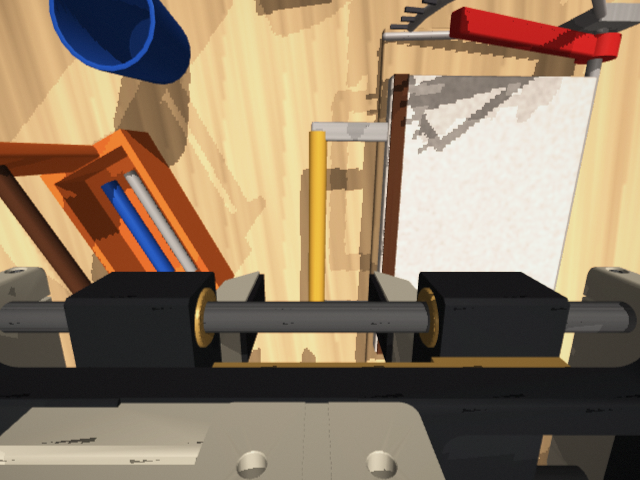

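```bash
python3 - <<'E'
from h import *
for p in [(240,300),(258,300),(266,320),(258,322)]: print(atz("top",p,.15),atz("top",p,.05))
E
python3 - <<'E'
from h import *
im=robot.read_camera("top"); crop("top",(150,220,310,360),5,"pics/top13.png",im)
im=robot.read_camera("scene"); crop("scene",(330,130,530,350),3,"pics/sc13.png",im)
E
```

```text
[0.3909 0.2127 0.15  ] [0.3877 0.2298 0.05  ]
[0.3897 0.167  0.15  ] [0.3863 0.1802 0.05  ]
[0.339  0.1475 0.15  ] [0.3312 0.159  0.05  ]
[0.3346 0.1678 0.15  ] [0.3264 0.181  0.05  ]
```

View pics/top13.png

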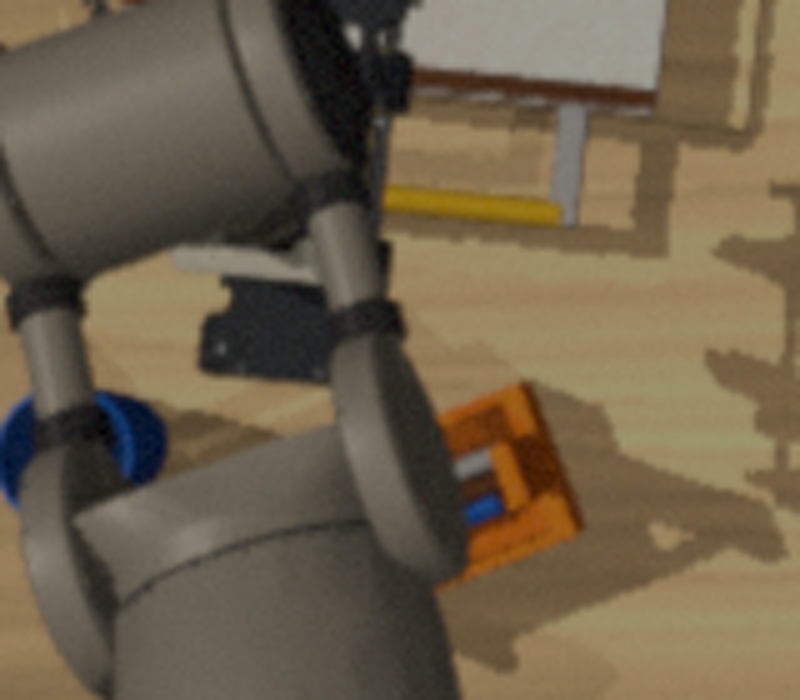

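View pics/sc13.png

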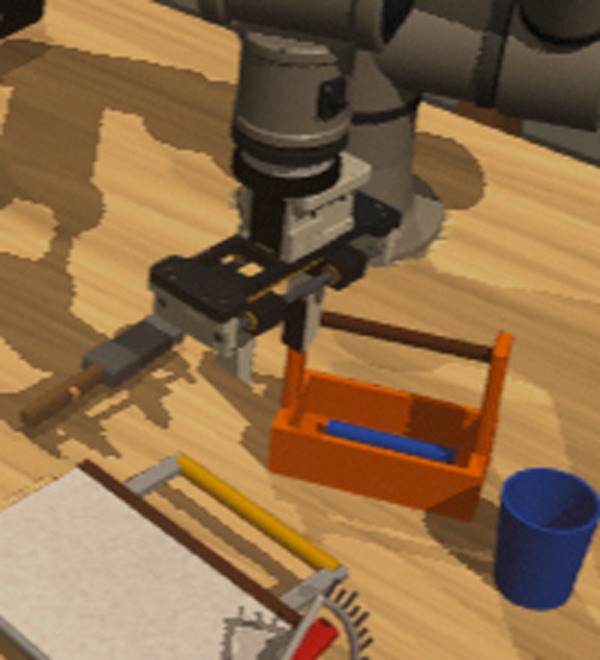

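```bash
python3 -m creep '[[[0.1,0.3,4,0,0,0,0.15],[0.1,0.3,8,0,0,0,0.15],[0.1,0.3,11.5,0,0,0,0.15],[0.1,0.3,14.5,0,0,0,0.15],[0.1,0.3,16,0,0,0,0.15],[0.1,0.3,16,0,0,0,0.15]]]';  python3 go.py 0.502 0.2505 0.036 180 0 83.3
python3 - <<'E'
from h import *
im=robot.read_camera("wrist"); cv2.imwrite("pics/wr14.png",im[:,:,::-1])
im=robot.read_camera("scene"); crop("scene",(330,170,490,350),4,"pics/sc14.png",im)
E
```

```text
time: 16.6
tool_pos: [0.5058, 0.2483, 0.0394]
tool_rot: [3.141, 0.0, 1.45]
contact_force: [0.1, -0.4, 0.2]
opening: 0.0528
t 16.6 tcp [0.5058 0.2483 0.0394] rpy [179.9503   0.0279  83.0866] F [ 0.1487 -0.3701  0.1926] open 0.052831968634488385 q [ 0.3208  0.6118  1.6338 -0.001   0.8953  0.4421]
shift cm [ 0.1754 -0.4021  0.341 ] turn [ 0.0497  0.028  -0.2134]
```

View pics/wr14.png

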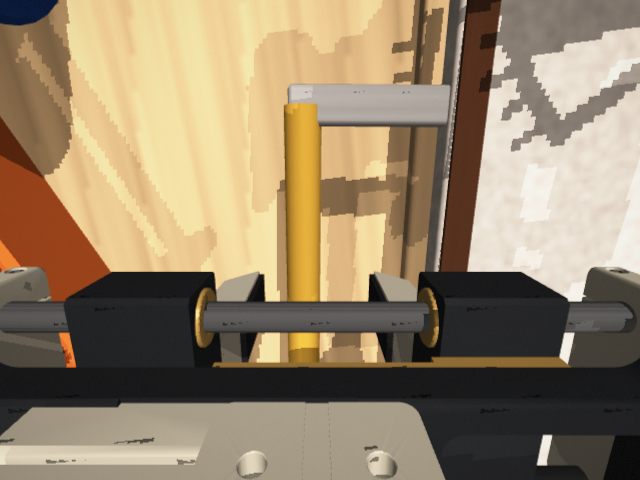

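View pics/sc14.png

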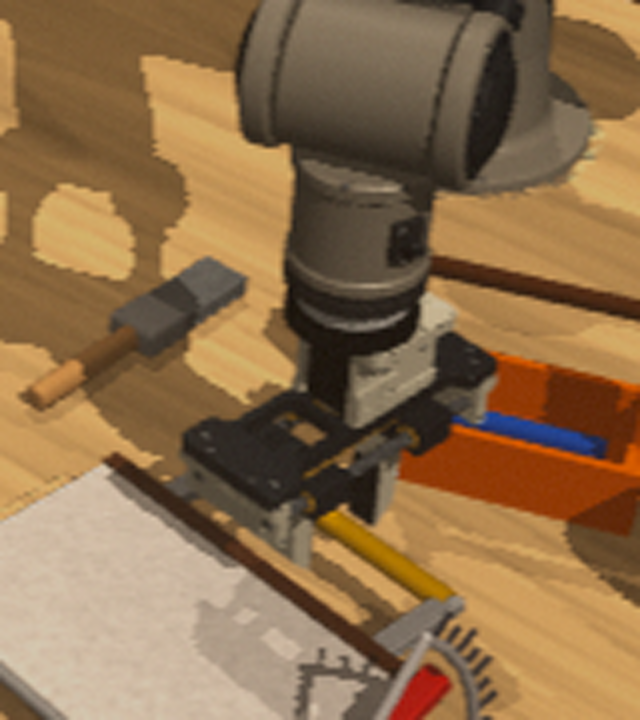

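```bash
python3 -m creep '[[[0.1,-0.5,0.3,0,0,0,0.15],[0.1,-0.5,0.3,0,0,0,0.15],[0.1,-0.5,0.3,0,0,0,-1],[0.1,-0.5,0.3,0,0,0,-1],[0.1,-0.5,0.3,0,0,0,-1],[0.1,-0.5,0.3,0,0,0,-1],[0.1,-0.5,0.3,0,0,0,-1],[0.1,-0.5,0.3,0,0,0,-1]]]' 40; python3 -m creep '[[[0,0,0,0,0,0,-1],[0,0,0,0,0,0,-1]]]'; python3 go.py 0.502 0.2505 0.036 180 0 83.3
python3 - <<'E'
from h import *
im=robot.read_camera("wrist"); cv2.imwrite("pics/wr15.png",im[:,:,::-1])
E
```

```text
time: 17.5
tool_pos: [0.4997, 0.2511, 0.0385]
tool_rot: [-3.141, -0.001, 1.45]
contact_force: [-7.6, 1.9, 6.5]
opening: 0.015
time: 17.7
tool_pos: [0.4997, 0.2511, 0.0386]
tool_rot: [-3.141, -0.001, 1.45]
contact_force: [-1.4, 0.2, 2.7]
opening: 0.0149
t 17.7 tcp [0.4997 0.2511 0.0386] rpy [-179.9623   -0.0336   83.0996] F [-1.3822  0.1611  2.6695] open 0.014868266408244575 q [0.3281 0.6074 1.6463 0.001  0.8883 0.4479]
shift cm [-0.0294  0.2378  0.2583] turn [-0.0376 -0.0337 -0.2004]
```

View pics/wr15.png

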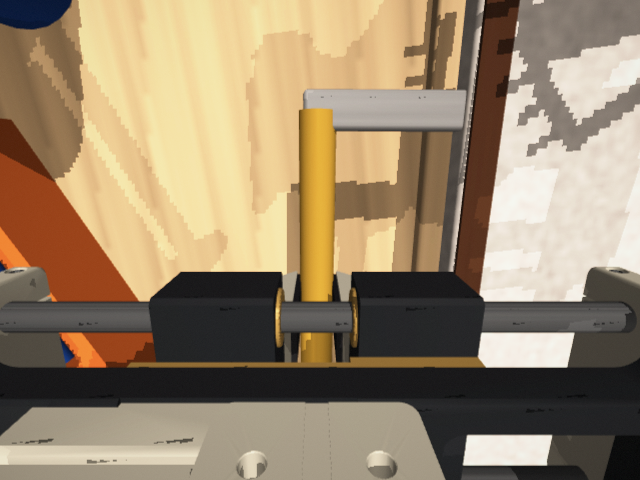

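```bash
python3 -m creep '[[[0,0,-0.58,1.4,0,0,-1],[0,0,-1.15,2.9,0,0,-1],[0,0,-1.73,4.3,0,0,-1],[0,0,-2.3,5.7,0,0,-1],[0,0,-2.88,7.2,0,0,-1],[0,0.05,-3.45,8.6,0,0,-1],[0,0.1,-4.0,10,0,0,-1],[0,0.18,-4.6,11.5,0,0,-1]]]'; python3 -m creep '[[[0,0,0,0,0,0,-1]]]'; python3 go.py 0.4997 0.2511 0.0386 180 0 83.1
python3 - <<'E'
from h import *
im=robot.read_camera("scene"); crop("scene",(270,170,490,410),2.5,"pics/sc16.png",im)
E
```

```text
time: 18.55
tool_pos: [0.5013, 0.2509, 0.0842]
tool_rot: [-2.938, -0.001, 1.45]
contact_force: [0.2, 0.8, -3.2]
opening: 0.0147
time: 18.65
tool_pos: [0.5013, 0.2509, 0.0839]
tool_rot: [-2.937, -0.001, 1.45]
contact_force: [-1.4, 2.2, -2.8]
opening: 0.0149
t 18.65 tcp [0.5013 0.2509 0.0839] rpy [-168.2697   -0.0362   83.055 ] F [-1.4297  2.2376 -2.7938] open 0.014882159764896746 q [0.2804 0.6431 1.4395 0.0845 1.2487 0.3671]
shift cm [0.0012 0.7664 4.4717] turn [-11.7303  -0.0406  -0.0412]
```

View pics/sc16.png

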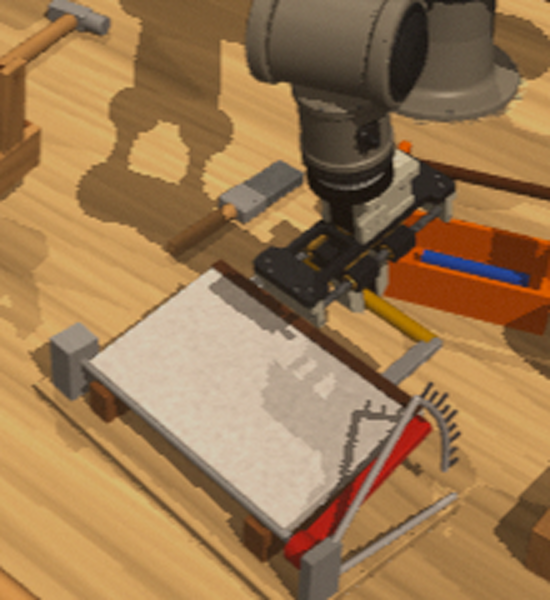

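```bash
python3 -m creep '[[[0,0,-0.6,1.5,0,0,-1],[0,0,-1.2,3,0,0,-1],[0,0,-1.8,4.5,0,0,-1],[0,0,-2.4,6,0,0,-1],[0,0.05,-3,7.5,0,0,-1],[0,0.1,-3.6,9,0,0,-1],[0,0.1,-3.9,9.8,0,0,-1],[0,0.1,-3.9,9.8,0,0,-1]]]'; python3 go.py 0.4997 0.2511 0.0386 180 0 83.1
python3 - <<'E'
from h import *
im=robot.read_camera("scene"); cv2.imwrite("pics/sc17f.png",im[:,:,::-1]); crop("scene",(290,290,470,420),4.4,"pics/sc17.png",im)
im=robot.read_camera("wrist"); cv2.imwrite("pics/wr17.png",im[:,:,::-1])
E
```

```text
time: 19.5
tool_pos: [0.5094, 0.2498, 0.1211]
tool_rot: [-2.765, -0.0, 1.45]
contact_force: [-4.5, 1.2, -0.3]
opening: 0.0146
t 19.5 tcp [0.5094 0.2498 0.1211] rpy [-158.4308   -0.005    83.0674] F [-4.4745  1.1833 -0.3448] open 0.014628779154913864 q [0.2445 0.7116 1.2378 0.1319 1.5461 0.3386]
shift cm [0.011  2.1214 8.0328] turn [-21.5692  -0.0111  -0.0312]
```

View pics/sc17.png

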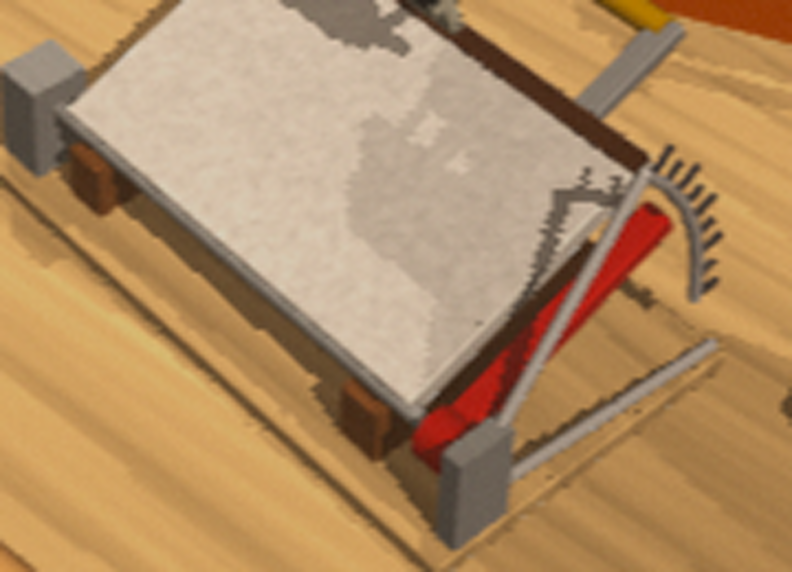

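View pics/wr17.png

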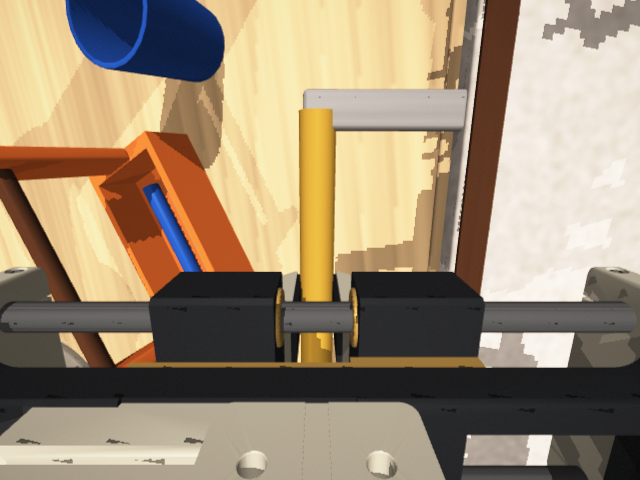

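Run:
```python
from h import *
H=np.array([.7506,.3735,.0525]); yaw=-.12; u=np.array([np.cos(yaw),np.sin(yaw),0]); n=np.array([-np.sin(yaw),np.cos(yaw),0])
for off,l0,l1 in ((0,0.02,.15),(-.022,0.02,.17)):
  for th in (.32,.37,.42,.47):
    f=lambda l:proj("scene",H+n*off-u*l*np.cos(th)+np.array([0,0,l*np.sin(th)]))
    a,b=f(l0),f(l1); print(off,th,a,b,np.degrees(np.arctan2(-(b-a)[1],(b-a)[0])))
im=cv2.imread("pics/sc17f.png"); c=cv2.resize(im[320:400,375:455],None,fx=7.4,fy=7.4,interpolation=cv2.INTER_CUBIC); cv2.imwrite("pics/sc17z.png",c)
```

```text
0 0.32 [396.4861 384.1803] [439.0199 341.1082] 45.36027929258758
0 0.37 [396.3952 383.9586] [438.546  339.3014] 46.65373901187517
0 0.42 [396.2874 383.7542] [437.9493 337.6041] 47.92597093077403
0 0.47 [396.1631 383.5678] [437.2294 336.0215] 49.18249158210033
-0.022 0.32 [388.8183 377.7541] [437.3936 329.0842] 45.05577015942176
-0.022 0.37 [388.7238 377.531 ] [436.8568 327.0086] 46.38742844706133
-0.022 0.42 [388.6126 377.3251] [436.182  325.0514] 47.697597376123724
-0.022 0.47 [388.4849 377.1368] [435.3687 323.2187] 48.99186544693256
```

View pics/sc17z.png

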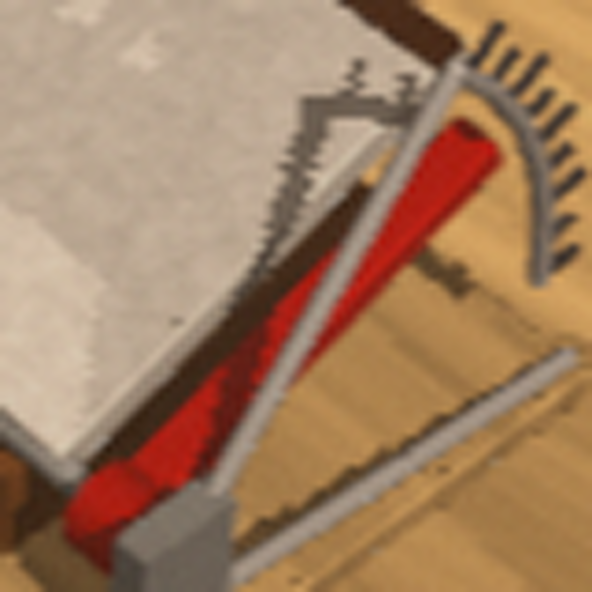

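Run:
```python
import cv2,numpy as np
def z(f,x0,y0,w,k):
    im=cv2.imread(f); c=cv2.resize(im[y0:y0+w,x0:x0+w],None,fx=k,fy=k,interpolation=cv2.INTER_NEAREST); return c
a=np.hstack([z("pics/wrist1.png",270,55,40,9),z("pics/wr2.png",255,25,40,9)]); b=np.hstack([z("pics/scene0.png",425,325,24,15)[:240],z("pics/top0.png",165,205,24,15)[:240]])
cv2.imwrite("pics/tips.png",np.vstack([a,b]))
im=cv2.imread("pics/wr13.png"); cv2.imwrite("pics/tip13.png",cv2.resize(im[0:70,430:640],None,fx=3.8,fy=3.8,interpolation=cv2.INTER_NEAREST))
```

```text
(no output)
```

View pics/tips.png

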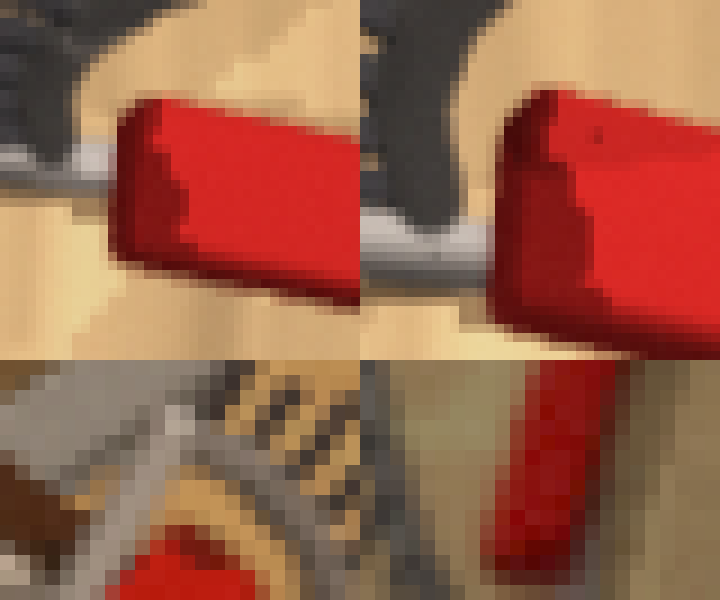

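View pics/tip13.png

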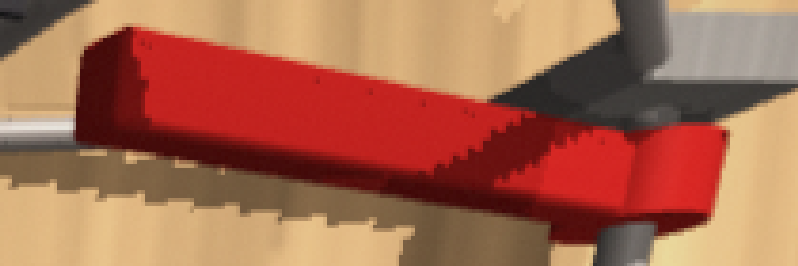

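```bash
cat > fit2.py <<'E'
from h import *
from scipy.optimize import minimize
from scipy.spatial.transform import Rotation as Ro
import fit
from fit import wr,arm,P
S=8
views=[("pics/scene0.png",P("scene"),45),("pics/top0.png",P("top"),45),
 ("pics/wrist1.png",wr([0.6389,0.2477,0.2992],np.radians([-179.904,-.007,89.0127])),110),
 ("pics/wr2.png",wr([0.6386,0.2495,0.2081],np.radians([179.6326,-.143,89.2369])),140),
 ("pics/wr13.png",wr([0.4996,0.2499,0.1967],[-3.1379,0.0027,1.4554]),120)]
D=[]
for f,c,rad in views:
    im=cv2.cvtColor(cv2.imread(f),cv2.COLOR_BGR2HSV); h,sa,v=cv2.split(im)
    red=((h<6)|(h>174))&(sa>150)&(v>45)
    Kc,Rc,tc=c; q=Kc@(Rc@np.array([.69,.38,.082])+tc); q=q[:2]/q[2]; Y,X=np.mgrid[:480,:640]
    red&=np.hypot(X-q[0],Y-q[1])<rad
    red=cv2.morphologyEx(red.astype(np.uint8),cv2.MORPH_CLOSE,np.ones((3,3),np.uint8))>0
    ig=np.zeros_like(red)
    if "scene" in f: # arc bar occludes: ignore strip of gray pixels along it
        a=np.zeros((480,640),np.uint8); cv2.line(a,(436,330),(404,388),1,5); ig=a>0
    D.append((red,ig,c)); print(f,red.sum())
def cyl(x,y,yaw,r,w):
    P_=[]
    for a in np.linspace(0,2*np.pi,24,endpoint=False):
        for b in (-w/2,w/2):
            X=r*np.cos(a); P_.append([x+np.cos(yaw)*X-np.sin(yaw)*b,y+np.sin(yaw)*X+np.cos(yaw)*b,.0525+r*np.sin(a)])
    return np.array(P_)
def sil(polys,c):
    Kc,Rc,tc=c; m=np.zeros((480*S//2,640*S//2),np.uint8); k=S//2
    for pts in polys:
        q=(Kc@(Rc@pts.T+tc[:,None])); q=(q[:2]/q[2]).T
        cv2.fillConvexPoly(m,cv2.convexHull(((q+.5)*k*16).astype(np.int32)),1,shift=4)
    return cv2.resize(m.astype(np.float32),(640,480),interpolation=cv2.INTER_AREA)
def cost(p,idx,ret=False):
    x,y,yaw,th,w,hh,r=p; polys=[arm(x,y,yaw,th,w=w,hh=hh),cyl(x,y,yaw,r,w)]; t=[]
    for i in idx:
        m,ig,c=D[i]; o=sil(polys,c); t.append((np.abs(o-m)*~ig).sum()/m.sum())
    return t if ret else np.mean(t)
def run(idx,th0,w,hh,fixed):
    p0=np.array([.7506,.3735,-.12,th0,w,hh,.010]); st=np.array([.004,.004,.03,.06,.002,.002,.002])
    if fixed: f=lambda q:cost([*q[:4],w,hh,q[4]],idx); p0=p0[[0,1,2,3,6]]; st=st[[0,1,2,3,6]]
    else: f=lambda q:cost(q,idx)
    r=minimize(f,p0,method="Nelder-Mead",options=dict(initial_simplex=p0+np.vstack([np.zeros(len(p0)),np.diag(st)]),maxiter=220)); return r.x,r.fun
for idx in ([2,3,4],[0,1,2,3,4]):
    for fixed,w,hh in ((1,.012,.016),(1,.016,.012),(0,.014,.014)):
        b=min((run(idx,t0,w,hh,fixed) for t0 in (.37,.43)),key=lambda a:a[1]); print(idx,fixed,w,hh,b[0],round(b[1],3))
E
python3 fit2.py 2>&1 | grep -v "^\[.*{}"
```

```text
pics/scene0.png red 509 yel 86 [(384, 336, 441, 396), (403, 290, 437, 316)]
pics/top0.png red 310 yel 268 [(174, 169, 191, 219), (202, 255, 261, 264)]
pics/wrist1.png red 2464 yel 1 [(282, 66, 422, 108), (202, 203, 202, 203)]
pics/wr2.png red 4550 yel 1 [(269, 35, 453, 98), (167, 284, 167, 284)]
pics/scene0.png 510
pics/top0.png 313
pics/wrist1.png 2466
pics/wr2.png 4551
pics/wr13.png 4945
[2, 3, 4] 1 0.012 0.016 [ 0.7475  0.3753 -0.1108  0.4073  0.0146] 0.076
[2, 3, 4] 1 0.016 0.012 [ 0.7488  0.375  -0.1164  0.3749  0.013 ] 0.11
[2, 3, 4] 0 0.014 0.014 [ 0.7481  0.3749 -0.122   0.3824  0.0147  0.0097  0.014 ] 0.04
[0, 1, 2, 3, 4] 1 0.012 0.016 [ 0.7483  0.3745 -0.1152  0.4073  0.0132] 0.142
[0, 1, 2, 3, 4] 1 0.016 0.012 [ 0.7488  0.3746 -0.1145  0.3917  0.0117] 0.192
[0, 1, 2, 3, 4] 0 0.014 0.014 [ 0.7481  0.3745 -0.118   0.4048  0.0138  0.012   0.0133] 0.131
```

```bash
python3 -m creep '[[[0,0,-0.3,0.7,0,0,-1],[0,0,-0.6,1.4,0,0,-1],[0,0,-0.6,1.4,0,0,-1],[0,0,-0.6,1.4,0,0,-1],[0,0,-0.6,1.4,0,0,-1]]]'; python3 -m creep '[[[0,0,0,0,0,0,-1],[0,0,0,0,0,0,-1],[0,0,0,0,0,0,-1]]]'; python3 go.py 0.4997 0.2511 0.0386 180 0 83.1
python3 - <<'E'
from h import *
from scipy.optimize import brentq
s=robot.observe(); dz=s["tool_pos"][2]-.0386
print("theta by z",brentq(lambda t:.23*np.sin(t)+.0139*(1-np.cos(t))-dz,0,1),"by roll",np.pi+s["tool_rot"][0])
im=robot.read_camera("scene"); cv2.imwrite("pics/sc18f.png",im[:,:,::-1])
im=robot.read_camera("wrist"); cv2.imwrite("pics/wr18.png",im[:,:,::-1])
c=im=None
im=cv2.imread("pics/sc18f.png"); cv2.imwrite("pics/sc18z.png",cv2.resize(im[310:400,355:455],None,fx=6.6,fy=6.6,interpolation=cv2.INTER_CUBIC))
E
```

```text
time: 20.1
tool_pos: [0.5112, 0.2496, 0.1267]
tool_rot: [-2.74, 0.0, 1.45]
contact_force: [-5.2, 0.7, -0.5]
opening: 0.0146
time: 20.4
tool_pos: [0.5112, 0.2496, 0.1267]
tool_rot: [-2.74, 0.0, 1.45]
contact_force: [-3.7, 0.2, -0.1]
opening: 0.0148
t 20.4 tcp [0.5112 0.2496 0.1267] rpy [-156.9936    0.0021   83.0777] F [-3.7418  0.2003 -0.0839] open 0.01477970086188456 q [0.2397 0.7242 1.2052 0.1383 1.5903 0.3367]
shift cm [0.0112 2.3744 8.5684] turn [-23.0064  -0.0024  -0.0224]
theta by z 0.3884463560229687 by roll 0.4015375862031978
```

View pics/sc18z.png

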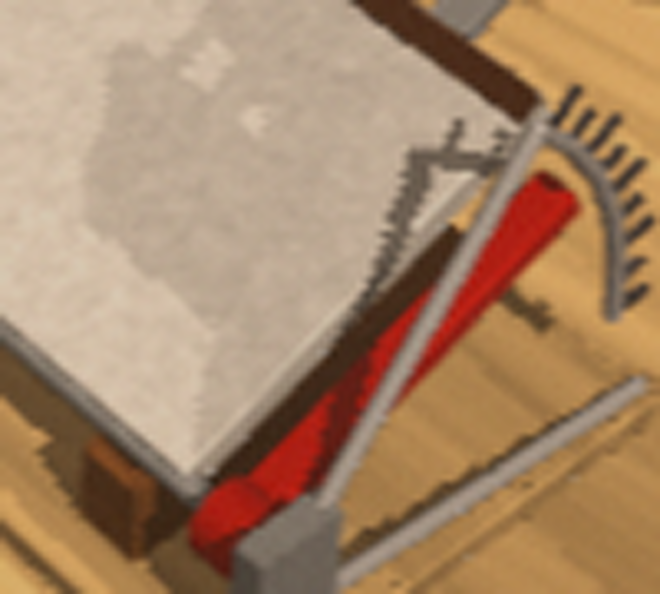

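View pics/wr18.png

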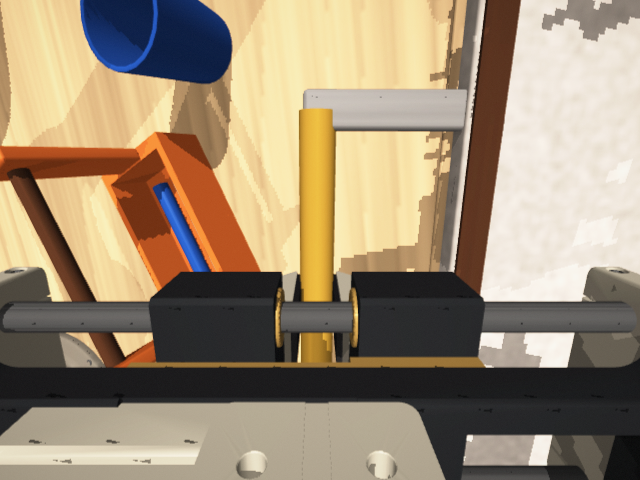

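View pics/sc18f.png

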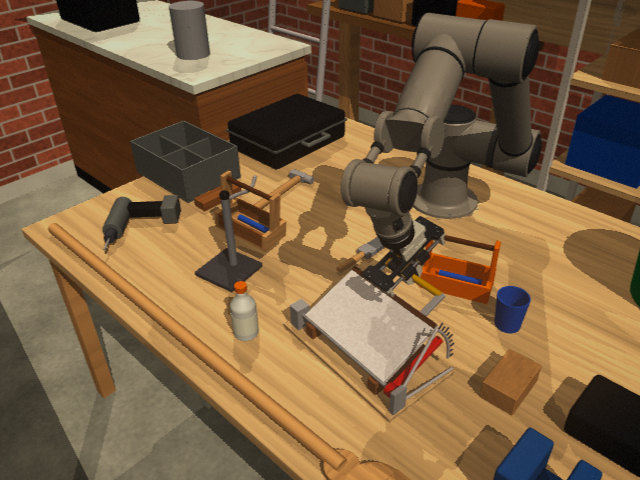

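Run:
```python
from h import *
s=robot.observe(); print(s["time"],s["opening"],s["contact_force"],np.abs(s["qvel"]).max())
print(robot.hand_in())
```

```text
20.5 0.014836237974777608 [-4.1473 -0.2061 -0.4867] 0.0015888675401051916
the job is handed in; nothing more can be done
None
```

The wooden caddy is hanging on the hook, let go. The board is held by its yellow bar in line with the red arm, and I handed the job in at 20.5 s while still holding it.

- **Caddy:** I gripped the dowel about 40 mm to one side of its middle. My first grasp closed just above it, because the fingertips showed about 14 mm higher in the pictures than the reported tool point. I went 25 mm lower and gripped it there. It was lowered onto the hook seat and released, and the last pictures show it upright with the hook near the middle of the handle.
- **Board:** I gripped the bar at its middle (opening 15 mm) and turned it rigidly about the hinge. Its angle comes out at 0.39 rad from the height and 0.40 rad from the tool tilt.
- **Red arm:** Outline fits put it between about 0.38 and 0.41 rad. The final scene picture suggested about 0.37 for the arm and 0.40 for the board. These spread by about 0.03 rad, inside the 0.07 limit, but I had no clean side view of the arm.
- **Last checks:** The robot's joints were still, with about 4 N on the wrist, and nothing else appeared moved in the picture. No check failed outright.

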